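# Park the battery box in its bay and close the keeper bar

### The job

Push the heavy battery box low down near its base, so that it slides without tipping, into the low steel bay in front of it, beside the bench scale, until its back is flush against the bay's back stop. Then push the bay's swinging keeper bar fully shut across the front of the box. Only push: do not lift the box or touch its lid and handle, and do not disturb the bottles and the measuring cylinder beside the bay.

Things in the scene. Friction and masses are not known exactly. Their poses are not given: they have to be found in the camera images.
- battery_box: tall grey box, 1.1 to 1.8 kg, loose. 90 mm along x, 120 along y; case to 112 mm high, black lid to 170, handle to 195. Origin: centre of the underside; z up. +x face = back, goes into the bay; -x face is pushed. Slides if pushed below 60 mm, tips if pushed high. An upright gripper's body meets its upper part before the fingertips reach the base: lean it away about 30 degrees.
- bay: fixed bay of dark steel strip, 35 mm high, no floor. Origin: on the bench, where the parked box's centre stands; +x into the bay. Back stop's face at x +46 mm; side rails' faces at y +-72 mm from x -15 to +50, flaring to y +-90 at the mouth, x -48. Parked box: origin at about x +1 mm, y within 12 mm of 0, axes as the bay's.
- keeper (a joint): angle of the keeper bar about its upright hinge pin in rad: 0 = fully shut (across the bay's front, end stop), growing as it swings out away from the bay (at 1.57 it points along the bay's -x); starts between 1.55 and 1.85. It stays where it is left; stiff with about 0.08 N m of friction.
- keeper_hinge (a point): point on the keeper's hinge axis at the bar's mid-height, at bay x = -58 mm, y = -102 mm, 29 mm above the bench. The bar is bright steel, 127 mm long from the hinge, 10 mm thick, from 18 to 40 mm above the bench. The room's wall rises not far behind the open bar: mind the gripper's body.
- keeper_tip (a point): point in the bar under its black peg, 116 mm from the hinge, 29 mm above the bench; the peg (12 mm thick) stands up from the bar to 61 mm above the bench. When shut, the bar points to the bay's +y and its face clears the front of the parked box by about 9 mm.
- lid: the battery box's black lid with the handle, fixed to the box; origin 112 mm above the box's origin. Not to be touched.
- sample_bottle: bystander: clear bottle with white cap, 48 mm wide, 104 mm high, origin under its centre.
- amber_bottle: bystander: small brown bottle, 32 mm wide, 53 mm high, origin under its centre.
- measuring_cylinder: bystander: slender measuring cylinder on a 49 mm foot, 149 mm high, origin under its centre.
Things that resemble listed ones, but are neither listed nor needed, are in the scene too. What is shaped like the battery_box but red is not meant.

How it is judged:
On the way, in this order (a step that is already met when the one before it is completed fails the run):
1. the box stands fully home in the bay (x of battery_box in the frame of bay above -0.005 m and angle between the x axis of battery_box and the x axis of bay, either way round below 0.07 rad and angle between battery_box's own z axis and vertical below 0.03 rad), for 0.2 s.
2. the keeper bar is shut (value of joint keeper below 0.1 rad), for 0.2 s.
At the end, for the whole second after the job is handed in: The box stands upright and at rest in the bay, its back within about 6 mm of the back stop and within 0.07 rad of square, and the keeper bar is within 0.1 rad of fully shut (x of battery_box in the frame of bay between -0.006 and 0.01 m and y of battery_box in the frame of bay between -0.02 and 0.02 m and angle between the x axis of battery_box and the x axis of bay, either way round below 0.07 rad and angle between battery_box's own z axis and vertical below 0.03 rad and linear speed of battery_box below 0.01 m/s and value of joint keeper below 0.1 rad); the robot touches nothing.
It fails at once if the box tips by more than 8 degrees (angle between battery_box's own z axis and vertical above 0.14 rad).
It fails at once if the box is lifted (height (world z) of battery_box above 0.012 m).
It fails at once if the robot touches the lid or handle (contact force between lid and the fingers above 1 N or contact force between lid and the arm above 1 N).
It fails at once if a bystander is disturbed (distance of any of sample_bottle, amber_bottle, measuring_cylinder from where it was at the start of the episode above 0.015 m or angle between any of sample_bottle, amber_bottle, measuring_cylinder's own z axis and vertical above 0.3 rad).
It also fails if it takes over 67 s, if anything falls off the work surface, if the arm or the gripper's body presses on something with over 40 N, if the wrist force passes 120 N, or if a joint passes its speed limit or range.

### The arm

A 6-joint arm with a two-finger parallel gripper is mounted at the origin on a cart in front of the work surface, level with it; the furniture and walls round the work are solid. World frame = base frame: x ahead of the robot, y to its left, z up, the work surface at z = 0. Lengths are in m, angles in rad, forces in N, time in s.
With the tool pointing down it reaches from about 0.325 to 0.875 m from the base axis. Payload 4.4 kg.
Tool frame: the origin (TCP) lies on the centre line of the jaws, within the pads' length; the fingertips stand 19 mm ahead of it and the grasp point (between the pads) is the TCP; x points along the fingers, z is the direction in which the jaws open and shut, and the axes are right-handed (so a half turn about x gives the same grasp; the last joint's range is limited). The gripper opens to 85 mm and grips with 20 to 120 N. Pads are 22 mm wide; open, the fingers measure 114 mm over their backs; the gripper's body (76 mm by 85 mm) begins 54 mm behind the grasp point. The pads swing forward as they close: fully open they stand 13 mm farther back than shut.
Start: joints at [-1.252, 0.207, 1.542, -0, 1.393, -0.15], TCP at [0.26, -0.513, 0.25] pointing down, gripper open.
Joint ranges: [-2.73, 2.73], [-0.86, 2.22], [0.23, 2.46], [-1.11, 4.25], [0.08, 2.63], [-2.82, 2.82]. Speed limits (rad/s): [2.79, 2.79, 3.14, 3.14, 3.14, 3.14].

### API

Orientations are given as a rotation vector (axis times angle).
In Python, from bench import bot gives the robot as it stands.
- The arm moves only by the tool carry_out, never from a script. Its argument "series" is a list of rows, each an object of numbers: "tx", "ty", "tz": the shift along the tool's x, y, z in units of 25 mm (1.0 is 25 mm); "twist": the turn about the tool's x in units of 6 degrees (1.0 is 6 degrees); "grip": the gripper's target within -1 to 1 (fully open at 1, half-way at 0, shut at -1). A call has 1 to 20 rows; each row is the pose to reach, as a shift and turn from the pose commanded when the call began, along the tool's axes at that moment; what a row does not reach only later rows make up. A row lasts 1/8 s, in which the tool goes at most 62.5 mm and 10.7 degrees, less where a joint would pass 70% of its speed; a pose out of reach is approached as far as the arm can. A call with a gripper value outside its range is refused whole. The fingers move at their own pace and stop on an object; "force" is the grip in N (left out, the last holds). Time passes only in rows, so rows that repeat a pose let the fingers close. It gives the time, the measured TCP pose, the force and the opening at its end, in the units of the state.
- bot.observe(): the state, without advancing time (a new reading comes with each control period).
- bot.snapshot(name): name is "scene" or "top" or "wrist"; returns the picture (400x640x3 uint8, blue, green, red); there is no depth.
- bot.get_calibration(name): a dict with "camera_matrix" (3x3 intrinsics, pixels), "position" and "orientation" of the camera in the world; the wrist camera has in their place "mount" (4x4, takes a point from camera to tool coordinates, whose origin is the TCP and whose axes are the tool frame's). Camera axes: x right, y down, z forward; pixel columns grow to the right and rows downward; lengths in m; the calibration is good to about 2 mm. A picture is of the moment at which its call begins: read the wrist's pose just before it. get_calibration takes no time and is no camera call.
- bot.hand_in(): hands the job in, once; it reports no verdict.
Trained networks look in the newest picture that a camera, given by its name, has taken for a name from the list of things; names that differ only in an ending like _2 or _b are one class to them, and where a whole thing is asked for, a point or a joint stands for the part that bears it (a point fixed in the world has none). Each returns a list of dicts, best first, with "score" (0 to 1); they miss things now and then, are a little off and sometimes report something else, mostly with a low value. They report only what shows in the picture. A call takes as long as a camera call. They do not tell look-alikes from the thing itself.
- bot.find_in(target, camera): "position" ([column, row] in pixels, amid what is visible of it).
- bot.mark_of(target, camera): "position" ([column, row] in pixels: a listed point, or the origin of a listed thing).
The state is a dict: "clock": time; "q": joint angles; "dq": joint speeds; "effort": joint torques, N m; "ee_pos": TCP position; "tcp_rot": TCP orientation; "force": force on the tool from outside, world axes, zero at the start; "moment": the same for the moment, N m; "finger_gap": opening from 0.0 (shut) to 1.0 (fully open).
Only numpy, scipy, OpenCV 4.12 (cv2) and the standard library are available. Lean on these libraries where they do the work, as an engineer would, in place of code of your own. Each camera call takes 0.05 s, during which the arm holds its last target.

## Working session

There is one attempt and no reset: what is moved stays moved. The work goes in short steps, Python scripts to look and compute and a tool call to move; the robot and the scene stay as the last step left them, time stands still between calls to the robot, and variables do not carry over. Pictures are saved under pics/ and viewed, and the job is handed in when it is done.

Besides the shell and the picture viewer there is one more tool, called after "Request:" as name(argument=value, ...), one argument or row to a line, values as JSON. carry_out: Moves the arm, as the interface text tells. Its arguments: {"type":"object","properties":{"series":{"type":"array","items":{"type":"object","properties":{"tx":{"type":"number"},"ty":{"type":"number"},"tz":{"type":"number"},"twist":{"type":"number"},"grip":{"type":"number"}}}},"force":{"type":"number"}},"required":["series"]}

```bash
ls; mkdir -p pics; python3 - <<'E'
from bench import bot
import cv2
s=bot.observe(); print(s)
for n in ["scene","top"]:
    im=bot.snapshot(n); cv2.imwrite(f"pics/{n}0.png",im)
    c=bot.get_calibration(n); print(n,c)
    for t in ["battery_box","bay","keeper","keeper_hinge","keeper_tip","sample_bottle","amber_bottle","measuring_cylinder"]:
        print(t,[(d['position'],round(d['score'],2)) for d in bot.mark_of(t,n)][:4])
E
```

```text
pics
{'clock': 0.0, 'q': array([-1.25153513e+00,  2.07419869e-01,  1.54295569e+00, -2.87948737e-06,
        1.39353064e+00, -1.50489225e-01]), 'dq': array([-0.00031811, -0.00075304,  0.00024526,  0.00087694,  0.00111705,
       -0.0014241 ]), 'effort': array([-7.63177577e-04, -3.83036649e+01, -2.91594261e+01, -3.61000084e-04,
        1.06326048e-02, -1.19460895e-07]), 'ee_pos': array([ 0.26004711, -0.51202602,  0.24912499]), 'tcp_rot': array([ 0.85805519,  1.39734471, -0.85561466]), 'force': array([0.28834525, 0.34323882, 0.41592604]), 'moment': array([-0.00549432,  0.0143073 , -0.01809727]), 'finger_gap': 1.0006622382191805}
scene {'camera_matrix': array([[362.94816613,   0.        , 317.94722674],
       [  0.        , 362.94816613, 201.18691899],
       [  0.        ,   0.        ,   1.        ]]), 'position': array([0.61226037, 0.33018614, 0.74980422]), 'orientation': array([-0.32739911, -2.82593479,  1.10950324])}
battery_box [([379.3, 164.3], 0.64), ([329.2, 219.8], 0.56)]
bay [([296.5, 247.0], 0.84)]Traceback (most recent call last):
  File "<stdin>", line 8, in <module>
ValueError: it knows: amber_bottle, battery_box, bay, keeper_hinge, keeper_tip, lid, measuring_cylinder, sample_bottle
```

```bash
cat > h.py <<'E'
import numpy as np, cv2
from scipy.spatial.transform import Rotation as R
from bench import bot
def cam(n,s=None):
    c=bot.get_calibration(n); K=np.array(c["camera_matrix"])
    if n=="wrist":
        s=s or bot.observe(); M=np.array(c["mount"])
        Rt=R.from_rotvec(s["tcp_rot"]).as_matrix()
        return K,Rt@M[:3,:3],Rt@M[:3,3]+s["ee_pos"]
    return K,R.from_rotvec(c["orientation"]).as_matrix(),np.array(c["position"])
def px2w(C,p,z):
    K,Rc,t=C; d=Rc@np.linalg.inv(K)@[p[0],p[1],1]; return t+d*(z-t[2])/d[2]
def w2px(C,P):
    K,Rc,t=C; q=K@(Rc.T@(np.array(P)-t)); return q[:2]/q[2]
Z=dict(battery_box=0,bay=0,keeper_hinge=.029,keeper_tip=.029,sample_bottle=0,amber_bottle=0,measuring_cylinder=0,lid=.112)
E
python3 - <<'E'
from h import *
for n in ["scene","top"]:
    im=bot.snapshot(n); cv2.imwrite(f"pics/{n}0.png",im); C=cam(n)
    print(n,C[2])
    for t in Z:
        print(t,[(d['position'],round(d['score'],2),px2w(C,d['position'],Z[t]).round(3)) for d in bot.mark_of(t,n)][:4])
E
```

```text
scene [0.61226037 0.33018614 0.74980422]
battery_box [([376.9, 165.7], 0.79, array([ 0.237, -0.452,  0.   ])), ([327.6, 219.7], 0.67, array([ 0.44 , -0.275,  0.   ]))]
bay [([294.1, 246.3], 0.62, array([ 0.544, -0.209,  0.   ]))]
keeper_hinge [([278.5, 209.2], 0.79, array([ 0.564, -0.316,  0.029]))]
keeper_tip [([293.0, 181.3], 0.5, array([ 0.507, -0.413,  0.029]))]
sample_bottle [([340.1, 280.0], 0.66, array([ 0.457, -0.09 ,  0.   ]))]
amber_bottle [([340.6, 281.5], 0.6, array([ 0.457, -0.086,  0.   ])), ([246.3, 214.7], 0.48, array([ 0.651, -0.343,  0.   ]))]
measuring_cylinder [([230.8, 227.0], 0.68, array([ 0.695, -0.309,  0.   ]))]
lid [([331.0, 188.5], 0.93, array([ 0.432, -0.28 ,  0.112])), ([385.3, 137.9], 0.59, array([ 0.229, -0.443,  0.112]))]
top [-0.28427114 -0.46118798  1.05852842]
battery_box [([371.4, 317.9], 0.88, array([ 0.24 , -0.441,  0.   ])), ([317.0, 202.9], 0.74, array([ 0.555, -0.199,  0.   ])), ([270.2, 222.9], 0.63, array([ 0.442, -0.093,  0.   ]))]
bay [([318.3, 203.3], 0.85, array([ 0.555, -0.204,  0.   ])), ([332.5, 215.3], 0.16, array([ 0.524, -0.257,  0.   ]))]
keeper_hinge [([357.3, 199.2], 0.64, array([ 0.582, -0.316,  0.029])), ([317.9, 203.8], 0.42, array([ 0.53 , -0.21 ,  0.029]))]
keeper_tip [([384.5, 230.1], 0.83, array([ 0.495, -0.416,  0.029]))]
sample_bottle [([266.9, 220.8], 0.7, array([ 0.447, -0.081,  0.   ]))]
amber_bottle []
measuring_cylinder []
lid [([381.2, 295.7], 0.87, array([ 0.245, -0.452,  0.112])), ([332.3, 216.8], 0.64, array([ 0.433, -0.28 ,  0.112]))]
```

View pics/scene0.png

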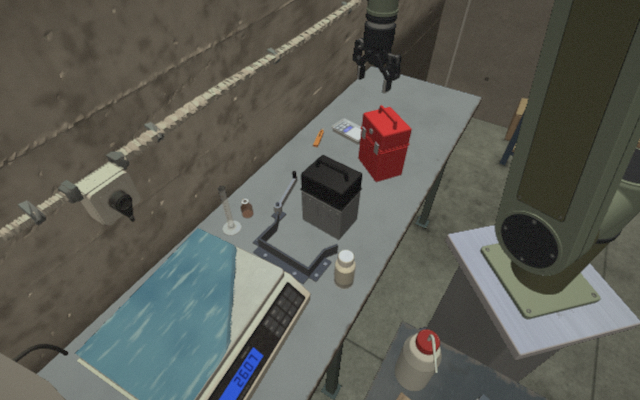

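```bash
sleep 1
```

```text
(no output)
```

View pics/top0.png

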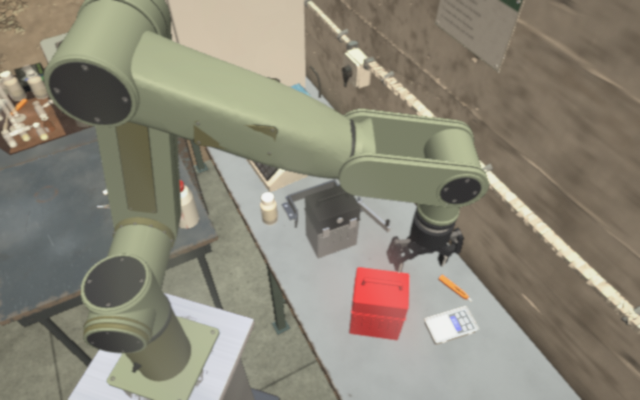

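The grey box stands at scene pixel (330,200). The red one at (385,145) is the decoy. The bay is at about (295,250), with the keeper bar and its black peg running from (278,209) to (293,177). Next I'll look closer.

```bash
python3 - <<'E'
from h import *
s=bot.observe(); print(R.from_rotvec(s["tcp_rot"]).as_matrix().round(3))
im=cv2.imread("pics/scene0.png"); cv2.imwrite("pics/crop0.png",cv2.resize(im[60:310,190:450],None,fx=3,fy=3,interpolation=cv2.INTER_CUBIC)[:600*1,:][:,:780] if 0 else cv2.resize(im[150:300,200:400],(800,600),interpolation=cv2.INTER_CUBIC))
w=bot.snapshot("wrist"); cv2.imwrite("pics/wrist0.png",w); C=cam("wrist",s); print(C[1].round(2),C[2])
for t in Z: print(t,[(d['position'],round(d['score'],2),px2w(C,d['position'],Z[t]).round(3)) for d in bot.mark_of(t,"wrist")][:4])
cv2.imwrite("pics/crop1.png",cv2.resize(im[20:140,330:430],(500,600),interpolation=cv2.INTER_CUBIC))
E
```

```text
[[-0.     0.892  0.453]
 [-0.     0.453 -0.892]
 [-1.    -0.    -0.   ]]
[[ 0.45 -0.84 -0.29]
 [-0.89 -0.43 -0.15]
 [-0.    0.33 -0.95]] [ 0.33681898 -0.47309583  0.37379289]
battery_box [([259.6, 162.8], 0.79, array([ 0.232, -0.442,  0.   ]))]
bay []
keeper_hinge []
keeper_tip []
sample_bottle []
amber_bottle []
measuring_cylinder []
lid [([240.4, 189.7], 0.72, array([ 0.234, -0.446,  0.112]))]
```

View pics/crop0.png

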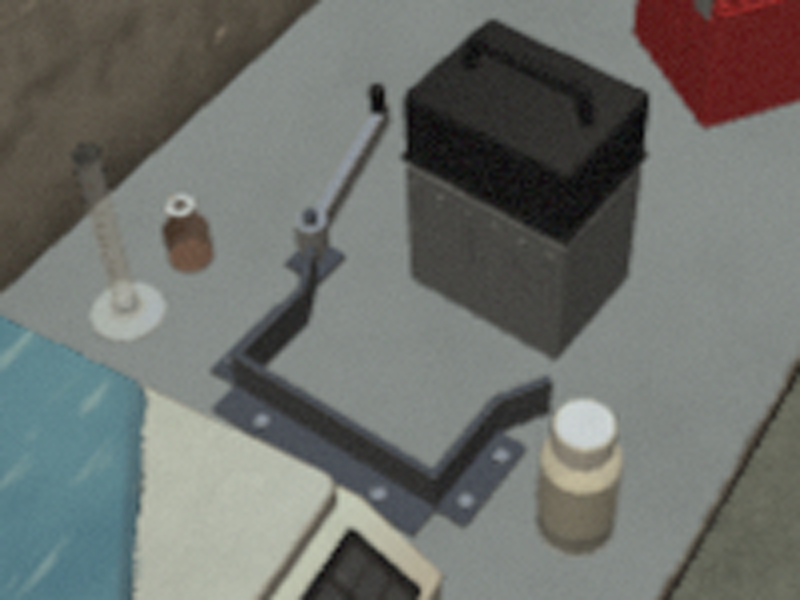

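View pics/wrist0.png

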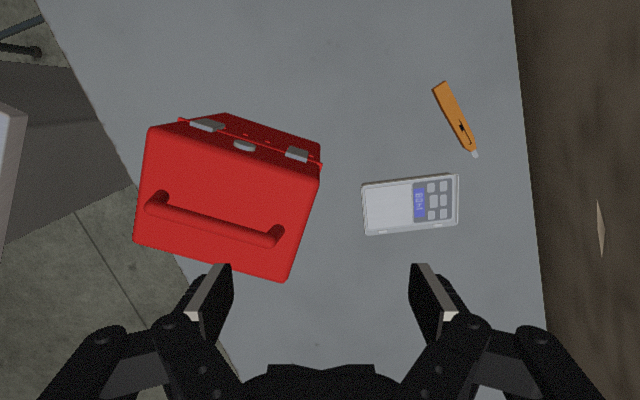

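View pics/crop1.png

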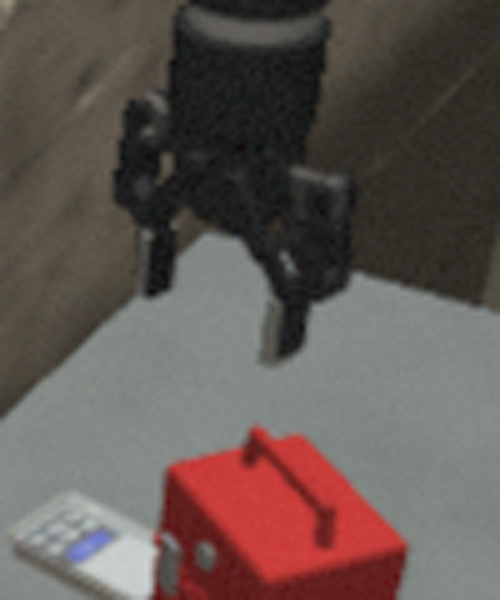

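```bash
python3 - <<'E'
from h import *
s=bot.observe(); Rt=R.from_rotvec(s["tcp_rot"]).as_matrix(); C=cam("scene")
def f(c): 
    p=(330+c[0]/5,20+c[1]/5); d=Rt.T@(C[1]@np.linalg.inv(C[0])@[p[0],p[1],1]); o=Rt.T@(C[2]-s["ee_pos"])
    for y in (-.011,0,.011):
        print(c,y,(o+d*(y-o[1])/d[1]).round(4))
for c in [(145,95),(122,120),(115,190),(135,225),(155,290),(345,180),(352,210),(340,280),(305,345),(270,360),(180,220),(180,15)]: f(c)
Cw=cam("wrist")
# bay/wrist: tool->px projections
M=np.array(bot.get_calibration("wrist")["mount"]); print(M.round(3))
for P in [(0,0,.0425),(.019,0,.0425),(.006,0,.0425),(-.013,0,.0425),(0,0,.057),(0.006,0.011,.0425),(0.006,-0.011,.0425),(-.05,0,.06),(-.05,0,.07)]:
    q=np.linalg.inv(M)@np.r_[P,1]; u=Cw[0]@q[:3]; print(P,(u[:2]/u[2]).round(0))
E
python3 - <<'E'
import cv2
im=cv2.imread("pics/wrist0.png"); cv2.imwrite("pics/w0c.png",cv2.resize(im[240:400,370:640],(800,474),interpolation=cv2.INTER_CUBIC))
E
```

```text
(145, 95) -0.011 [-0.0901 -0.011   0.0733]
(145, 95) 0 [-0.0964  0.      0.063 ]
(145, 95) 0.011 [-0.1028  0.011   0.0526]
(122, 120) -0.011 [-0.0717 -0.011   0.0887]
(122, 120) 0 [-0.0783 -0.      0.0781]
(122, 120) 0.011 [-0.085   0.011   0.0675]
(115, 190) -0.011 [-0.0323 -0.011   0.0899]
(115, 190) 0 [-0.0396  0.      0.0793]
(115, 190) 0.011 [-0.0469  0.011   0.0686]
(135, 225) -0.011 [-0.0187 -0.011   0.0724]
(135, 225) 0 [-0.0262  0.      0.0621]
(135, 225) 0.011 [-0.0337  0.011   0.0517]
(155, 290) -0.011 [ 0.012  -0.011   0.0528]
(155, 290) 0 [0.0041 0.     0.0427]
(155, 290) 0.011 [-0.0039  0.011   0.0327]
(345, 180) -0.011 [-0.094  -0.011  -0.0643]
(345, 180) 0 [-0.1004  0.     -0.0725]
(345, 180) 0.011 [-0.1067  0.011  -0.0807]
(352, 210) -0.011 [-0.0816 -0.011  -0.0715]
(352, 210) 0 [-0.0881  0.     -0.0796]
(352, 210) 0.011 [-0.0946  0.011  -0.0877]
(340, 280) -0.011 [-0.045  -0.011  -0.0718]
(340, 280) 0 [-0.0521  0.     -0.0799]
(340, 280) 0.011 [-0.0592  0.011  -0.088 ]
(305, 345) -0.011 [-0.0023 -0.011  -0.0568]
(305, 345) 0 [-0.01    0.     -0.0652]
(305, 345) 0.011 [-0.0178  0.011  -0.0735]
(270, 360) -0.011 [ 0.0161 -0.011  -0.0354]
(270, 360) 0 [ 0.0081  0.     -0.0441]
(270, 360) 0.011 [ 0.      0.011  -0.0527]
(180, 220) -0.011 [-0.0341 -0.011   0.0396]
(180, 220) 0 [-0.0414  0.      0.0298]
(180, 220) 0.011 [-0.0486  0.011   0.0199]
(180, 15) -0.011 [-0.1363 -0.011   0.054 ]
(180, 15) 0 [-0.142   0.      0.0439]
(180, 15) 0.011 [-0.1476  0.011   0.0339]
[[ 0.    -0.327  0.945 -0.123]
 [-0.002 -0.945 -0.327  0.086]
 [ 1.    -0.001 -0.001 -0.001]
 [ 0.     0.     0.     1.   ]]
(0, 0, 0.0425) [413. 289.]
(0.019, 0, 0.0425) [403. 267.]
(0.006, 0, 0.0425) [410. 282.]
(-0.013, 0, 0.0425) [422. 307.]
(0, 0, 0.057) [444. 289.]
(0.006, 0.011, 0.0425) [412. 262.]
(0.006, -0.011, 0.0425) [408. 301.]
(-0.05, 0, 0.06) [513. 383.]
(-0.05, 0, 0.07) [545. 383.]
```

View pics/w0c.png

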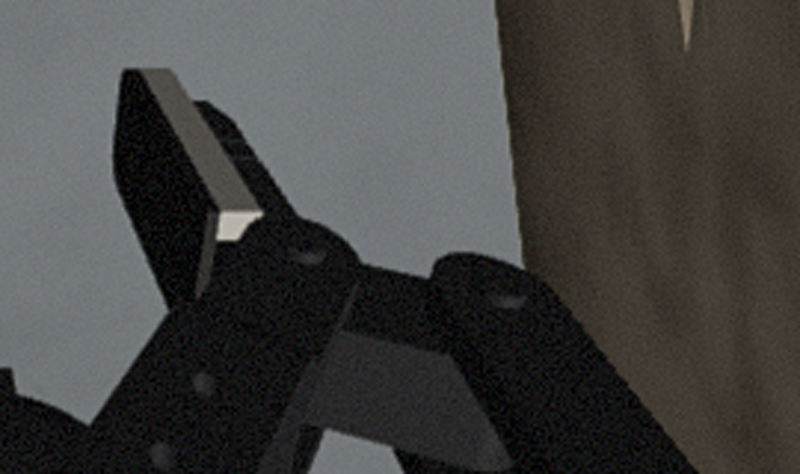

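```bash
python3 - <<'E'
from h import *
s=bot.observe(); T=s["ee_pos"]
C=cam("top")
# project tool axis points at heights into top & scene
for dz in (0,.05,.1,.15,.2,.25,.3,.35):
    P=T+[0,0,dz]; print(dz,w2px(C,P).round(0),w2px(cam("scene"),P).round(0))
a=cv2.imread("pics/top0.png")[60:340,260:520]; cv2.imwrite("pics/topc.png",cv2.resize(a,(557,600)))
E
```

```text
0 [419. 265.] [372.  83.]
0.05 [423. 252.] [375.  65.]
0.1 [428. 237.] [377.  46.]
0.15 [433. 221.] [379.  25.]
0.2 [439. 204.] [382.   3.]
0.25 [445. 184.] [385. -22.]
0.3 [452. 163.] [389. -49.]
0.35 [460. 139.] [392. -79.]
```

View pics/topc.png

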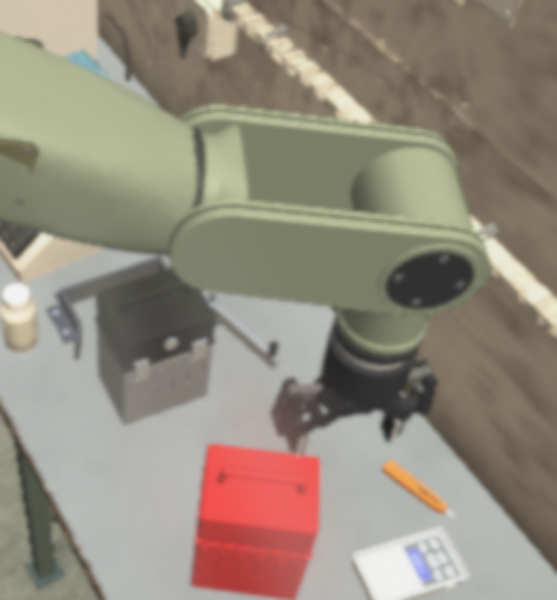

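```bash
cat > fit.py <<'E'
from h import *
from scipy.optimize import least_squares
C=cam("scene")
def fit(pts,x0,conv):
    def f(p):
        c,s=np.cos(p[2]),np.sin(p[2]); r=[]
        for P,q in pts:
            W=[p[0]+c*P[0]-s*P[1],p[1]+s*P[0]+c*P[1],P[2]]
            r+=list(w2px(C,W)-conv(q))
        return np.array(r)
    o=least_squares(f,x0,loss="soft_l1"); return o.x,o.fun
E
python3 - <<'E'
from fit import *
cv=lambda q:np.array([200+q[0]/4-.4,150+q[1]/4-.4])
bay=[((.046,-.072,.035),(245,352)),((.046,.072,.035),(435,472)),((-.048,.09,.035),(548,380)),((-.015,.072,.035),(500,400))]
x,f=fit(bay,[.55,-.205,.55],cv); print("bay",x.round(4),f.round(1))
c,s=np.cos(x[2]),np.sin(x[2])
print("hinge",x[0]-c*.058+s*.102,x[1]-s*.058-c*.102)
b=.045;w=.06
box=[((b,-w,0),(413,278)),((b,w,0),(555,357)),((-b,w,0),(628,275)),((b,-w,.112),(408,163)),((b,w,.112),(566,243)),((-b,w,.112),(640,167)),((b,-w,.17),(408,95)),((-b,-w,.17),(492,20)),((-b,w,.17),(648,97)),((b,w,.17),(568,172))]
x,f=fit(box,[.44,-.275,.55],cv); print("box",x.round(4),f.round(1))
for q in [(0,290),(320,0)]: print("wall",px2w(C,cv(q),0))
print("peg top",px2w(C,cv((377,87)),.061),"pegbase",px2w(C,cv((381,113)),.04))
for q in [(125,312)]: print("cyl",px2w(C,cv(q),0))
print("amber",px2w(C,cv((190,255)),0),"bot",px2w(C,cv((577,530)),0))
im=cv2.imread("pics/scene0.png"); cv2.imwrite("pics/redc.png",cv2.resize(im[95:195,340:440],(600,600),interpolation=cv2.INTER_CUBIC))
E
```

```text
bay [ 0.539  -0.2029  0.7126] [ 0.4  0.3 -0.2 -0.1  0.8 -0.3 -1.1  0.2]
hinge 0.5618364805938899 -0.31799949914547465
box [ 0.4338 -0.2763  0.703 ] [-1.1 -0.   0.3  1.6  0.8  0.5 -1.1 -0.5 -0.3  1.3  1.5 -1.7 -1.9 -0.9
 -0.4 -1.8  1.8 -1.5  0.5  1.8]
wall [ 0.77497505 -0.34463933  0.        ]
wall [ 0.51804852 -0.59791592  0.        ]
peg top [ 0.50215844 -0.41850935  0.061     ] pegbase [ 0.50110973 -0.4138818   0.04      ]
cyl [ 0.6950676  -0.30669861  0.        ]
amber [ 0.64833626 -0.34691285  0.        ] bot [ 0.44978369 -0.08227277  0.        ]
```

View pics/redc.png

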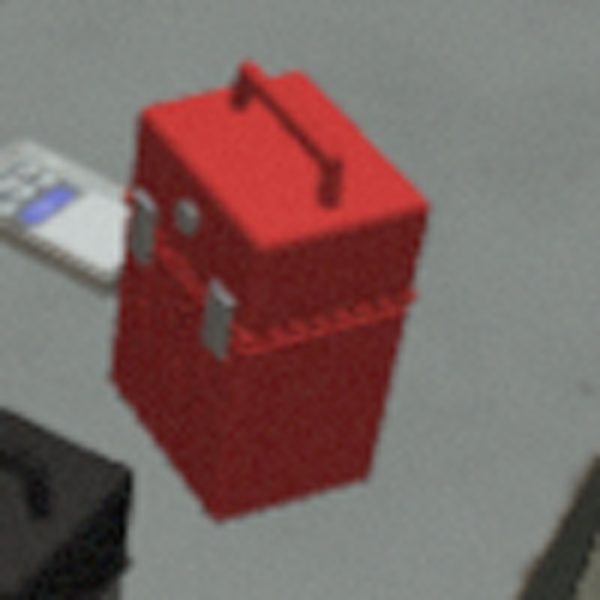

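```bash
python3 - <<'E'
from fit import *
u=np.array([np.cos(.703),np.sin(.703)]);v=np.array([-u[1],u[0]])
B=np.array([.4338,-.2763])-.045*u
for q in [(220,520),(370,480),(112,378)]:
    p=px2w(C,(340+q[0]/6,95+q[1]/6),0)[:2]; print(p.round(3),"u,v rel back face",((p-B)@u).round(3),((p-B)@v).round(3))
for n,p in dict(tip=(.50,-.415),h=(.562,-.318)).items(): print(n,((p-B)@u).round(3),((p-B)@v).round(3))
E
```

```text
[ 0.261 -0.385] u,v rel back face -0.157 0.029
[ 0.178 -0.395] u,v rel back face -0.227 0.075
[ 0.281 -0.5  ] u,v rel back face -0.216 -0.071
tip 0.006 -0.149
h 0.116 -0.115
```

Request:
carry_out(
  series=[
    {"ty": 1.4, "tz": -1, "twist": 1.6, "grip": 0},
    {"ty": 2.8, "tz": -2, "twist": 3.2, "grip": 0},
    {"ty": 4.2, "tz": -3, "twist": 4.8, "grip": 0},
    {"ty": 5.6, "tz": -4.06, "twist": 6.4, "grip": 0},
    {"ty": 5.6, "tz": -4.06, "twist": 8, "grip": 0},
    {"ty": 5.6, "tz": -4.06, "twist": 9.6, "grip": 0},
    {"ty": 5.6, "tz": -4.06, "twist": 11.2, "grip": 0},
    {"ty": 5.6, "tz": -4.06, "twist": 12.8, "grip": 0},
    {"ty": 5.6, "tz": -4.06, "twist": 12.8, "grip": 0},
    {"ty": 5.6, "tz": -4.06, "twist": 12.8, "grip": 0},
  ],
)

```text
invalid input
```

```bash
python3 - <<'E'
from h import *
s=bot.observe(); print(s["clock"],s["ee_pos"],s["q"].round(2),s["finger_gap"]);print(R.from_rotvec(s["tcp_rot"]).as_matrix().round(3))
for n in ("wrist","scene"):
    im=bot.snapshot(n); cv2.imwrite(f"pics/{n}1.png",im)
    C=cam(n,s)
    for t in ("battery_box","bay","keeper_hinge","keeper_tip"): print(n,t,[(d['position'],round(d['score'],2),px2w(C,d['position'],Z[t]).round(3)) for d in bot.mark_of(t,n)][:3])
cv2.imwrite("pics/s1c.png",cv2.resize(im[40:240,240:440],(600,600),interpolation=cv2.INTER_CUBIC))
E
```

```text
1.5 [ 0.26031502 -0.51268829  0.25027774] [-1.25  0.21  1.54  0.    1.39 -0.15] 1.0039231003090625
[[-0.     0.892  0.453]
 [ 0.     0.453 -0.892]
 [-1.     0.    -0.   ]]
wrist battery_box [([263.3, 161.5], 0.65, array([ 0.236, -0.446,  0.   ]))]
wrist bay []
wrist keeper_hinge []
wrist keeper_tip []
scene battery_box [([330.4, 220.2], 0.91, array([ 0.433, -0.272,  0.   ])), ([377.9, 166.9], 0.71, array([ 0.235, -0.446,  0.   ]))]
scene bay [([292.5, 244.3], 0.91, array([ 0.547, -0.216,  0.   ]))]
scene keeper_hinge [([277.8, 208.6], 0.55, array([ 0.566, -0.319,  0.029]))]
scene keeper_tip [([292.9, 178.4], 0.57, array([ 0.505, -0.424,  0.029])), ([277.5, 206.9], 0.55, array([ 0.566, -0.325,  0.029]))]
```

View pics/wrist1.png

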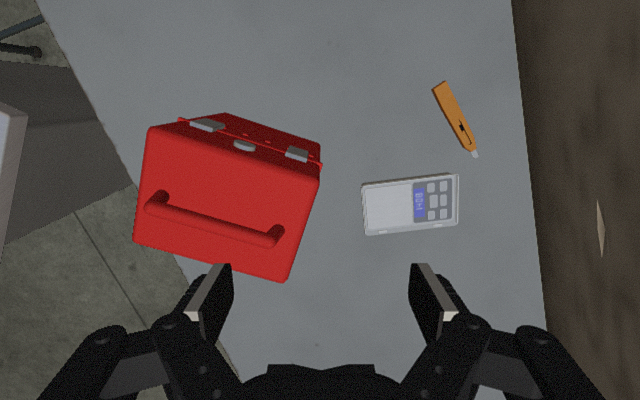

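View pics/s1c.png

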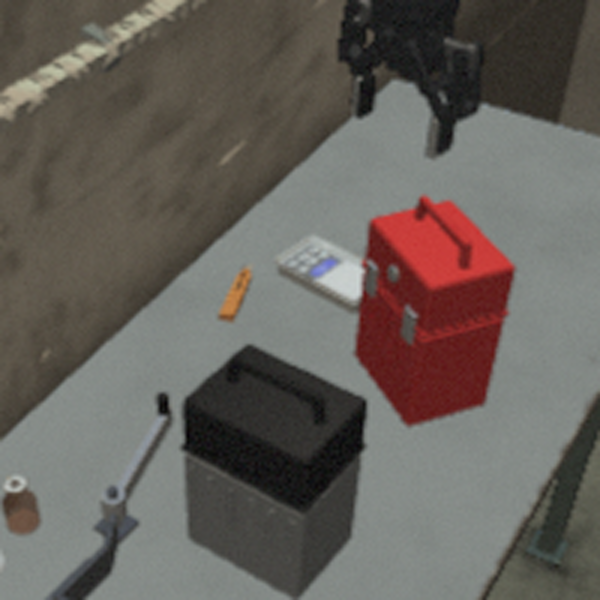

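The call was refused as "invalid input" and the arm has not moved. I'll send every key in each row.

Request:
carry_out(
  series=[
    {"tx": 0, "ty": 1.4, "tz": -1, "twist": 1.6, "grip": 0},
    {"tx": 0, "ty": 2.8, "tz": -2, "twist": 3.2, "grip": 0},
    {"tx": 0, "ty": 4.2, "tz": -3, "twist": 4.8, "grip": 0},
    {"tx": 0, "ty": 5.6, "tz": -4.06, "twist": 6.4, "grip": 0},
    {"tx": 0, "ty": 5.6, "tz": -4.06, "twist": 8, "grip": 0},
    {"tx": 0, "ty": 5.6, "tz": -4.06, "twist": 9.6, "grip": 0},
    {"tx": 0, "ty": 5.6, "tz": -4.06, "twist": 11.2, "grip": 0},
    {"tx": 0, "ty": 5.6, "tz": -4.06, "twist": 12.8, "grip": 0},
    {"tx": 0, "ty": 5.6, "tz": -4.06, "twist": 12.8, "grip": 0},
    {"tx": 0, "ty": 5.6, "tz": -4.06, "twist": 12.8, "grip": 0},
  ],
)

```text
clock: 3.25
ee_pos: [0.3392, -0.3588, 0.2503]
tcp_rot: [1.814, 0.665, -1.814]
force: [-0.3, 0.5, 0.3]
finger_gap: 0.5
```

```bash
cat > look.py <<'E'
from h import *
import sys
k=sys.argv[1]; s=bot.observe(); print(s["clock"],s["ee_pos"],s["q"].round(2),s["finger_gap"]);print(R.from_rotvec(s["tcp_rot"]).as_matrix().round(3))
for n in sys.argv[2:]:
    im=bot.snapshot(n); cv2.imwrite(f"pics/{n}{k}.png",im)
    C=cam(n,s)
    for t in ("battery_box","bay","keeper_hinge","keeper_tip"): print(n,t,[(d['position'],round(d['score'],2),px2w(C,d['position'],Z[t]).round(3)) for d in bot.mark_of(t,n)][:3])
    if n=="scene": cv2.imwrite(f"pics/s{k}c.png",cv2.resize(im[100:300,220:420],(600,600),interpolation=cv2.INTER_CUBIC))
E
python3 look.py 2 wrist scene
```

```text
3.25 [ 0.33915537 -0.35884978  0.25031945] [-0.99  0.03  1.74  0.    1.37  1.45] 0.49983614738951476
[[ 0.     0.646 -0.763]
 [-0.    -0.763 -0.646]
 [-1.     0.     0.   ]]
wrist battery_box [([215.9, 169.7], 0.93, array([ 0.437, -0.271,  0.   ])), ([433.5, 170.3], 0.82, array([ 0.231, -0.444,  0.   ]))]
wrist bay []
wrist keeper_hinge [([128.9, 61.9], 0.82, array([ 0.564, -0.32 ,  0.029]))]
wrist keeper_tip [([234.5, 21.1], 0.95, array([ 0.503, -0.419,  0.029])), ([176.9, 194.5], 0.4, array([ 0.452, -0.229,  0.029]))]
scene battery_box [([377.6, 166.0], 0.87, array([ 0.235, -0.45 ,  0.   ])), ([328.4, 221.4], 0.73, array([ 0.439, -0.269,  0.   ]))]
scene bay [([295.6, 248.7], 0.91, array([ 0.542, -0.201,  0.   ]))]
scene keeper_hinge [([278.0, 207.1], 0.79, array([ 0.564, -0.324,  0.029]))]
scene keeper_tip [([291.7, 179.6], 0.59, array([ 0.51 , -0.42 ,  0.029]))]
```

View pics/wrist2.png

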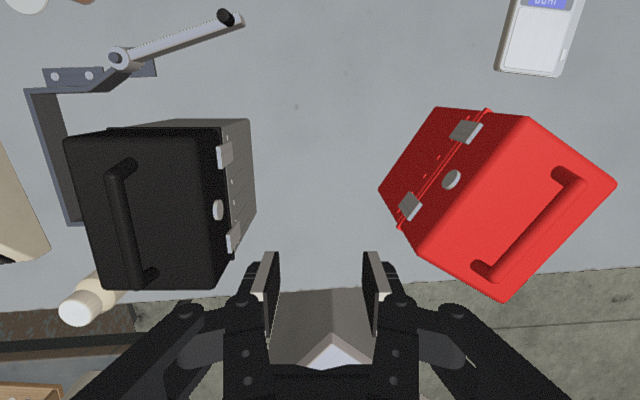

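View pics/s2c.png

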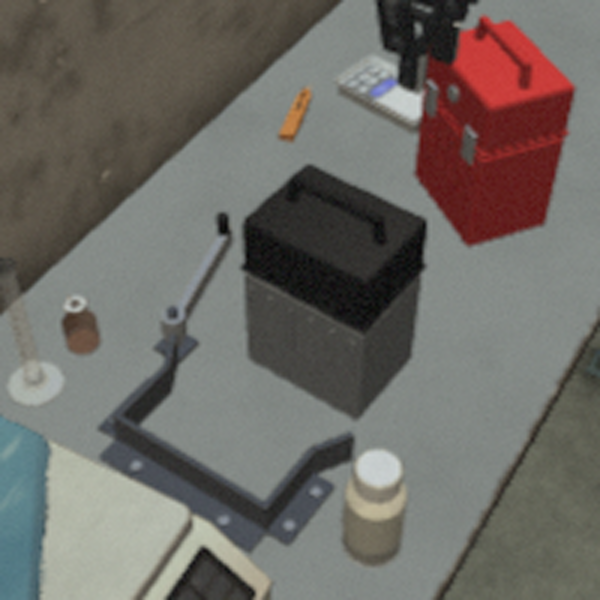

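```bash
cat >> fit.py <<'E'
def fitC(Cs,pts,x0):
    def f(p):
        c,s=np.cos(p[2]),np.sin(p[2]); r=[]
        for n,P,q in pts:
            W=[p[0]+c*P[0]-s*P[1],p[1]+s*P[0]+c*P[1],P[2]]
            r+=list(w2px(Cs[n],W)-np.array(q))
        return np.array(r)
    o=least_squares(f,x0,loss="soft_l1"); return o.x,o.fun
E
python3 - <<'E'
from fit import *
s=bot.observe(); Cw=cam("wrist",s)
b=.045;w=.06
pts=[("w",(-b,-w,0),(249,119)),("w",(-b,w,0),(256,215)),("w",(b,-w,.17),(64,140)),("w",(-b,w,.17),(216,288)),("w",(b,w,.17),(101,290))]
print(fitC({"w":Cw},pts,[.434,-.276,.7]))
pts=[("w",(.046,-.072,.035),(35,92)),("w",(.046,.072,.035),(79,222)),("w",(-.058,-.102,.042),(118,58))]
print(fitC({"w":Cw},pts,[.54,-.2,.7]))
M=np.array(bot.get_calibration("wrist")["mount"])
for q in [(248,270),(185,305),(160,325),(70,395),(258,298),(230,300)]:
    d=M[:3,:3]@np.linalg.inv(Cw[0])@[*q,1]; o=M[:3,3]
    for y in (-.012,0,.012): print(q,y,(o+d*(y-o[1])/d[1]).round(3))
im=cv2.imread("pics/wrist2.png"); cv2.imwrite("pics/w2c.png",cv2.resize(im[40:300,0:280],(646,600),interpolation=cv2.INTER_CUBIC))
E
```

```text
(array([ 0.43479935, -0.27470904,  0.68703554]), array([ 3.5518864 ,  0.04606689,  2.11997245, -0.51425764, -4.25031967,
       -2.70928505,  0.44528749,  6.77235779, -0.46875604,  3.60588145]))
(array([ 0.53870442, -0.21099493,  0.76177313]), array([-0.81352888,  2.14475076, -0.48341226,  0.31051542,  3.10181198,
       -3.47912488]))
(248, 270) -0.012 [ 0.033 -0.012 -0.044]
(248, 270) 0 [ 0.013  0.    -0.039]
(248, 270) 0.012 [-0.006  0.012 -0.033]
(185, 305) -0.012 [ 0.001 -0.012 -0.067]
(185, 305) 0 [-0.014  0.    -0.059]
(185, 305) 0.012 [-0.03   0.012 -0.051]
(160, 325) -0.012 [-0.012 -0.012 -0.073]
(160, 325) 0 [-0.026  0.    -0.064]
(160, 325) 0.012 [-0.04   0.012 -0.055]
(70, 395) -0.012 [-0.046 -0.012 -0.087]
(70, 395) 0 [-0.056  0.    -0.076]
(70, 395) 0.012 [-0.065  0.012 -0.066]
(258, 298) -0.012 [ 0.007 -0.012 -0.033]
(258, 298) 0 [-0.01   0.    -0.029]
(258, 298) 0.012 [-0.026  0.012 -0.025]
(230, 300) -0.012 [ 0.005 -0.012 -0.047]
(230, 300) 0 [-0.011  0.    -0.041]
(230, 300) 0.012 [-0.027  0.012 -0.036]
```

View pics/w2c.png

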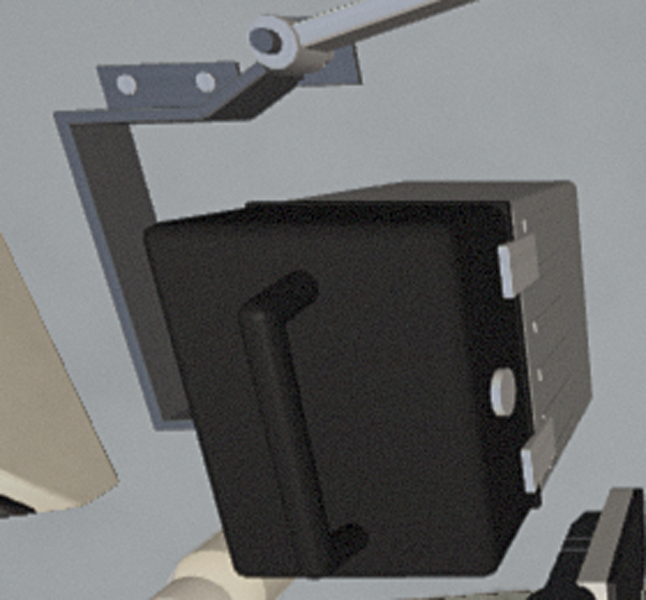

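```bash
python3 - <<'E'
from fit import *
s=bot.observe(); Cs={"w":cam("wrist",s),"s":C}
sv=lambda q:(200+q[0]/4-.4,150+q[1]/4-.4)
wv=lambda q:(q[0]/2.307-.3,40+q[1]/2.307-.3)
pts=[("w",(.046,-.072,.035),wv((70,123))),("w",(.046,.072,.035),wv((160,420))),("w",(-.015,-.072,.035),wv((208,120))),
("s",(.046,-.072,.035),sv((245,352))),("s",(.046,.072,.035),sv((435,472))),("s",(-.048,.09,.035),sv((548,380))),("s",(-.015,.072,.035),sv((500,400)))]
x,f=fitC(Cs,pts,[.54,-.2,.7]);print("bay",x.round(4),f.round(1))
b=.045;w=.06
pts=[("w",(-b,-w,0),wv((576,183))),("w",(-b,w,0),wv((591,395))),("w",(-b,-w,.112),wv((510,203))),
 ("s",(b,-w,0),sv((413,278))),("s",(b,w,0),sv((555,357))),("s",(-b,w,0),sv((628,275))),("s",(b,-w,.112),sv((410,163))),("s",(b,w,.112),sv((564,243))),("s",(-b,w,.112),sv((638,167)))]
y,f=fitC(Cs,pts,[.434,-.276,.7]);print("box",y.round(4),f.round(1))
u=np.array([np.cos(x[2]),np.sin(x[2])]);v=np.array([-u[1],u[0]]);d=y[:2]-x[:2];print("box in bay",d@u,d@v,y[2]-x[2])
h=np.array([.564,-.321])-x[:2];print("hinge",h@u,h@v)
E
```

```text
bay [ 0.5429 -0.2051  0.7097] [ 0.7  0.4  0.2  0.2 -0.3  1.  -1.3 -0.2 -2.2 -0.6 -1.  -0.6 -3.  -0.2]
box [ 0.4364 -0.274   0.7076] [ 0.6 -1.2  1.8  2.6  0.  -0.1 -1.8  0.9 -0.3  2.5  0.1  1.2 -2.5  0.4
 -0.5  2.2  1.3 -1. ]
box in bay -0.12569545919147063 0.0171379571710711 -0.0020455081851984414
hinge -0.05951156757907004 -0.10165577327722779
```

Request:
carry_out(
  series=[
    {"tx": 1.8, "ty": -0.3, "tz": -0.1, "twist": 0, "grip": 0},
    {"tx": 3.6, "ty": -0.3, "tz": -0.1, "twist": 0, "grip": 0},
    {"tx": 5.4, "ty": -0.3, "tz": -0.1, "twist": 0, "grip": 0},
    {"tx": 7, "ty": -0.3, "tz": -0.1, "twist": 0, "grip": 0},
    {"tx": 8.2, "ty": -0.3, "tz": -0.1, "twist": 0, "grip": 0},
    {"tx": 8.8, "ty": -0.3, "tz": -0.1, "twist": 0, "grip": 0},
    {"tx": 8.8, "ty": -0.3, "tz": -0.1, "twist": 0, "grip": 0},
  ],
)

```text
clock: 4.62
ee_pos: [0.3359, -0.351, 0.0296]
tcp_rot: [1.816, 0.665, -1.817]
force: [0.3, 0.6, 0.4]
finger_gap: 0.498
```

```bash
python3 look.py 3 wrist scene
```

```text
4.625 [ 0.33594151 -0.35097049  0.02961039] [-0.99  0.33  1.92  0.    0.9   1.46] 0.49793780559857564
[[-0.001  0.644 -0.765]
 [ 0.002 -0.765 -0.644]
 [-1.    -0.002 -0.   ]]
wrist battery_box [([575.9, 240.7], 0.87, array([ 0.236, -0.446,  0.   ]))]
wrist bay []
wrist keeper_hinge []
wrist keeper_tip []
scene battery_box [([331.1, 221.6], 0.93, array([ 0.432, -0.266,  0.   ])), ([377.7, 167.3], 0.68, array([ 0.237, -0.444,  0.   ])), ([329.7, 190.6], 0.4, array([ 0.407, -0.38 ,  0.   ]))]
scene bay [([294.7, 249.8], 0.72, array([ 0.544, -0.198,  0.   ]))]
scene keeper_hinge [([278.5, 210.1], 0.63, array([ 0.565, -0.313,  0.029])), ([340.5, 279.9], 0.59, array([ 0.462, -0.073,  0.029]))]
scene keeper_tip [([290.0, 179.8], 0.53, array([ 0.514, -0.421,  0.029]))]
```

View pics/wrist3.png

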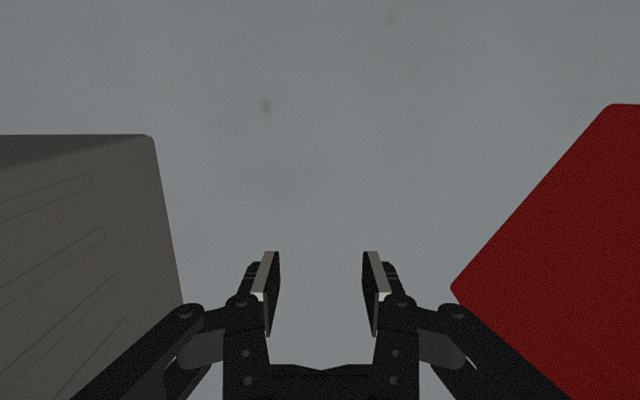

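View pics/s3c.png

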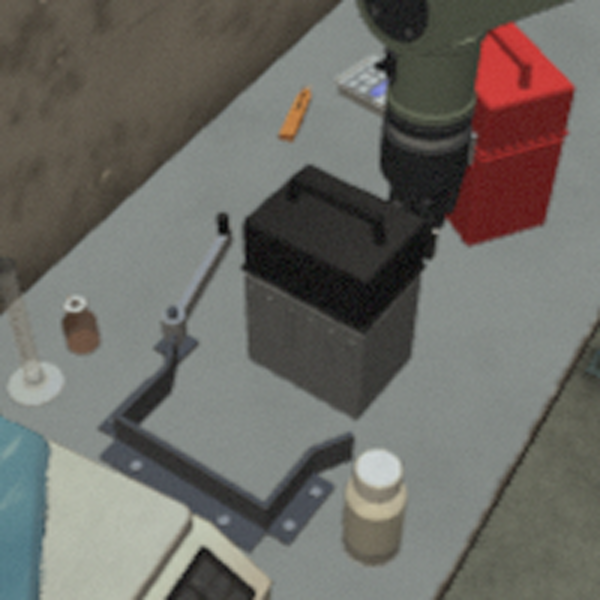

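Request:
carry_out(
  series=[
    {"tx": 0.3, "ty": 0, "tz": 0, "twist": 0, "grip": 0.5},
    {"tx": 0.4, "ty": 0, "tz": 0, "twist": 0, "grip": 0.8},
    {"tx": 0.5, "ty": 0, "tz": 0, "twist": 0, "grip": 1},
    {"tx": 0.7, "ty": 0, "tz": 0, "twist": 0, "grip": 1},
    {"tx": 0.7, "ty": 0, "tz": 0, "twist": 0, "grip": 1},
    {"tx": 0.7, "ty": 0, "tz": 0, "twist": 0, "grip": 1},
  ],
)

```text
clock: 5.88
ee_pos: [0.3363, -0.3515, 0.0127]
tcp_rot: [1.815, 0.663, -1.815]
force: [1.0, -1.0, 0.7]
finger_gap: 0.999
```

```bash
python3 look.py 4 wrist scene; python3 -c "
from h import *
s=bot.observe();print(s['force'],s['moment'])"
```

```text
5.875 [ 0.33628432 -0.3515137   0.0127459 ] [-0.99  0.37  1.92 -0.    0.86  1.46] 0.9994294682620993
[[-0.     0.644 -0.765]
 [-0.    -0.765 -0.644]
 [-1.    -0.     0.   ]]
wrist battery_box [([67.3, 261.3], 0.92, array([ 0.438, -0.273,  0.   ])), ([600.9, 259.5], 0.83, array([ 0.235, -0.445,  0.   ]))]
wrist bay []
wrist keeper_hinge []
wrist keeper_tip []
scene battery_box [([377.2, 166.4], 0.95, array([ 0.237, -0.449,  0.   ])), ([327.8, 219.8], 0.93, array([ 0.439, -0.275, -0.   ]))]
scene bay [([292.1, 244.8], 0.8, array([ 0.548, -0.215,  0.   ]))]
scene keeper_hinge [([277.1, 208.6], 0.81, array([ 0.568, -0.319,  0.029]))]
scene keeper_tip [([290.2, 180.4], 0.7, array([ 0.514, -0.418,  0.029]))]
[ 0.13035507 -0.15211019  0.25992324] [0.00750216 0.04965441 0.04793166]
```

View pics/wrist4.png

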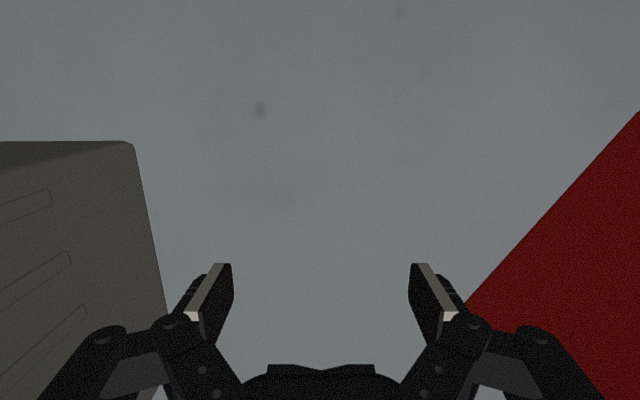

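View pics/s4c.png

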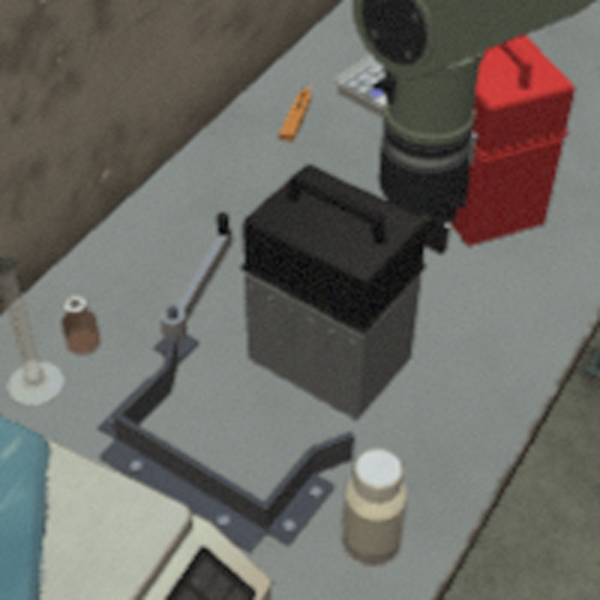

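Request:
carry_out(
  series=[
    {"tx": 0, "ty": 0.02, "tz": -0.15, "twist": 0, "grip": 1},
    {"tx": 0, "ty": 0.05, "tz": -0.3, "twist": 0, "grip": 1},
    {"tx": 0, "ty": 0.07, "tz": -0.45, "twist": 0, "grip": 1},
    {"tx": 0, "ty": 0.1, "tz": -0.6, "twist": 0, "grip": 1},
    {"tx": 0, "ty": 0.12, "tz": -0.75, "twist": 0, "grip": 1},
  ],
)

```text
clock: 7.0
ee_pos: [0.3515, -0.3427, 0.013]
tcp_rot: [1.812, 0.663, -1.817]
force: [-6.6, -4.4, 1.4]
finger_gap: 0.999
```

```bash
python3 look.py 5 wrist scene; python3 -c "
from h import *
s=bot.observe();print(s['force'],s['moment'])"
```

```text
7.0 [ 0.35151907 -0.34270622  0.01297694] [-0.95  0.37  1.91 -0.    0.86  1.5 ] 0.9994635491966566
[[-0.002  0.645 -0.764]
 [-0.002 -0.764 -0.645]
 [-1.    -0.     0.003]]
wrist battery_box [([82.7, 262.9], 0.86, array([ 0.447, -0.268,  0.   ])), ([634.1, 262.6], 0.58, array([ 0.235, -0.446,  0.   ]))]
wrist bay []
wrist keeper_hinge []
wrist keeper_tip []
scene battery_box [([326.6, 221.7], 0.7, array([ 0.444, -0.269,  0.   ])), ([376.1, 166.6], 0.69, array([ 0.24 , -0.449,  0.   ]))]
scene bay [([295.4, 247.7], 0.75, array([ 0.541, -0.204,  0.   ]))]
scene keeper_hinge [([275.8, 208.9], 0.61, array([ 0.571, -0.319,  0.029]))]
scene keeper_tip [([291.3, 180.6], 0.83, array([ 0.511, -0.416,  0.029])), ([276.8, 205.5], 0.41, array([ 0.567, -0.331,  0.029]))]
[-4.87008369 -2.86739801  0.56623301] [-0.30458724  0.41856189  0.05593918]
```

View pics/wrist5.png

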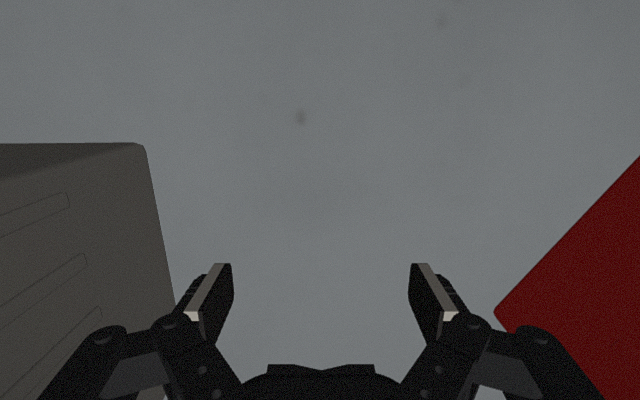

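View pics/s5c.png

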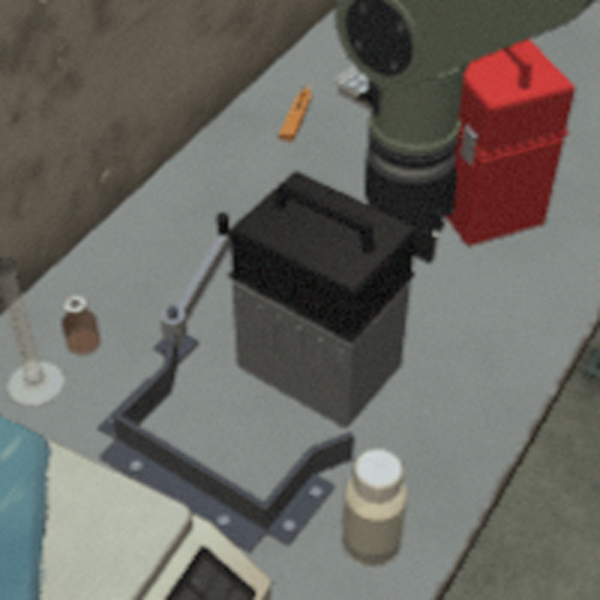

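Request:
carry_out(
  series=[
    {"tx": 0, "ty": 0.03, "tz": -0.2, "twist": 0, "grip": 1},
    {"tx": 0, "ty": 0.06, "tz": -0.4, "twist": 0, "grip": 1},
    {"tx": 0, "ty": 0.09, "tz": -0.6, "twist": 0, "grip": 1},
    {"tx": 0, "ty": 0.12, "tz": -0.8, "twist": 0, "grip": 1},
    {"tx": 0, "ty": 0.15, "tz": -1, "twist": 0, "grip": 1},
    {"tx": 0, "ty": 0.18, "tz": -1.2, "twist": 0, "grip": 1},
    {"tx": 0, "ty": 0.21, "tz": -1.4, "twist": 0, "grip": 1},
    {"tx": 0, "ty": 0.24, "tz": -1.6, "twist": 0, "grip": 1},
  ],
)

```text
clock: 8.5
ee_pos: [0.3859, -0.3215, 0.013]
tcp_rot: [1.812, 0.663, -1.818]
force: [-7.6, -4.4, 2.7]
finger_gap: 1.002
```

```bash
python3 look.py 6 wrist scene; python3 -c "
from h import *
s=bot.observe();print(s['force'],s['moment'])"
```

```text
8.5 [ 0.38585768 -0.32147199  0.01295903] [-0.87  0.39  1.88 -0.    0.87  1.58] 1.001793831309512
[[-0.003  0.645 -0.764]
 [-0.002 -0.764 -0.645]
 [-1.    -0.001  0.003]]
wrist battery_box [([79.8, 262.4], 0.78, array([ 0.482, -0.246,  0.   ]))]
wrist bay []
wrist keeper_hinge []
wrist keeper_tip []
scene battery_box [([317.7, 232.5], 0.73, array([ 0.476, -0.239,  0.   ])), ([377.1, 167.0], 0.67, array([ 0.238, -0.446,  0.   ]))]
scene bay [([293.3, 242.8], 0.93, array([ 0.544, -0.221,  0.   ]))]
scene keeper_hinge [([277.8, 206.9], 0.43, array([ 0.565, -0.325,  0.029]))]
scene keeper_tip []
[-3.90962587 -2.5285421   1.5118737 ] [-0.25796377  0.39986748  0.06284803]
```

View pics/wrist6.png

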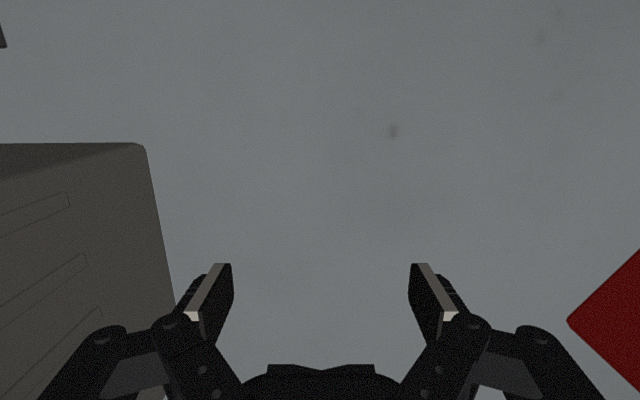

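View pics/s6c.png

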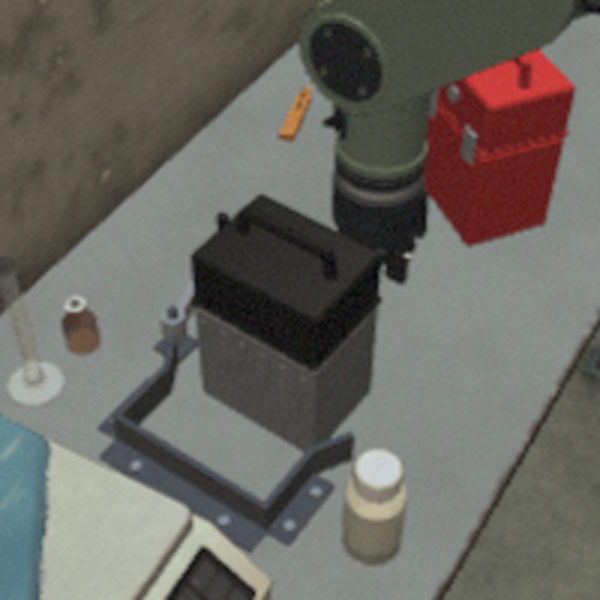

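```bash
cat > fb.py <<'E'
from fit import *
def fb(p):
    b=.045;w=.06; sv=lambda q:(220+q[0]/3-.3,100+q[1]/3-.3)
    k=[(b,-w,0),(b,w,0),(-b,w,0),(b,-w,.112),(b,w,.112),(-b,w,.112)]
    y,f=fitC({"s":C},[("s",P,sv(q)) for P,q in zip(k,p) if q],[.48,-.24,.7])
    a=.7097;x=np.array([.5429,-.2051]);u=np.array([np.cos(a),np.sin(a)]);v=np.array([-u[1],u[0]]);d=y[:2]-x
    print("box",y.round(4),f.round(1)); print("in bay",(d@u).round(4),(d@v).round(4),(y[2]-a).round(3))
    s=bot.observe();e=s["ee_pos"][:2]-x;print("tcp in bay",(e@u).round(4),(e@v).round(4))
E
python3 - <<'E'
from fb import *
fb([(203,388),(312,450),(372,388),(198,305),(317,366),(377,303)])
E
```

```text
box [ 0.4784 -0.2519  0.7095] [-0.3  0.   0.5  1.7  0.3 -0.5 -1.4 -1.4 -0.3  1.1  1.2 -1.2]
in bay -0.0794 0.0065 -0.0
tcp in bay -0.1943 0.0139
```

Request:
carry_out(
  series=[
    {"tx": 0, "ty": 0.03, "tz": -0.2, "twist": 0, "grip": 1},
    {"tx": 0, "ty": 0.05, "tz": -0.4, "twist": 0, "grip": 1},
    {"tx": 0, "ty": 0.08, "tz": -0.6, "twist": 0, "grip": 1},
    {"tx": 0, "ty": 0.1, "tz": -0.8, "twist": 0, "grip": 1},
    {"tx": 0, "ty": 0.12, "tz": -1, "twist": 0, "grip": 1},
    {"tx": 0, "ty": 0.14, "tz": -1.2, "twist": 0, "grip": 1},
    {"tx": 0, "ty": 0.15, "tz": -1.4, "twist": 0, "grip": 1},
    {"tx": 0, "ty": 0.15, "tz": -1.6, "twist": 0, "grip": 1},
    {"tx": 0, "ty": 0.15, "tz": -1.8, "twist": 0, "grip": 1},
    {"tx": 0, "ty": 0.15, "tz": -2, "twist": 0, "grip": 1},
    {"tx": 0, "ty": 0.15, "tz": -2.2, "twist": 0, "grip": 1},
    {"tx": 0, "ty": 0.15, "tz": -2.4, "twist": 0, "grip": 1},
    {"tx": 0, "ty": 0.15, "tz": -2.6, "twist": 0, "grip": 1},
  ],
)

```text
clock: 10.62
ee_pos: [0.4382, -0.2826, 0.0129]
tcp_rot: [1.812, 0.662, -1.818]
force: [-7.2, -5.1, 2.2]
finger_gap: 1.002
```

```bash
python3 look.py 7 wrist scene; python3 -c "
from h import *
s=bot.observe();print(s['force'],s['moment'])"
```

```text
10.625 [ 0.43815855 -0.28256916  0.01289868] [-0.74  0.42  1.83 -0.    0.89  1.71] 1.0018702069425438
[[-0.002  0.645 -0.765]
 [-0.002 -0.765 -0.645]
 [-1.    -0.     0.003]]
wrist battery_box [([79.8, 262.0], 0.89, array([ 0.535, -0.208,  0.   ]))]
wrist bay []
wrist keeper_hinge []
wrist keeper_tip []
scene battery_box [([297.3, 245.2], 0.91, array([ 0.535, -0.211,  0.   ])), ([378.4, 166.9], 0.89, array([ 0.234, -0.446, -0.   ]))]
scene bay [([295.4, 245.7], 0.65, array([ 0.54, -0.21, -0.  ])), ([247.8, 213.8], 0.36, array([ 0.647, -0.345, -0.   ]))]
scene keeper_hinge []
scene keeper_tip [([292.0, 180.0], 0.36, array([ 0.509, -0.418,  0.029]))]
[-4.19901566 -3.20241082  0.15459476] [-0.33254998  0.3365189  -0.08276392]
```

View pics/wrist7.png

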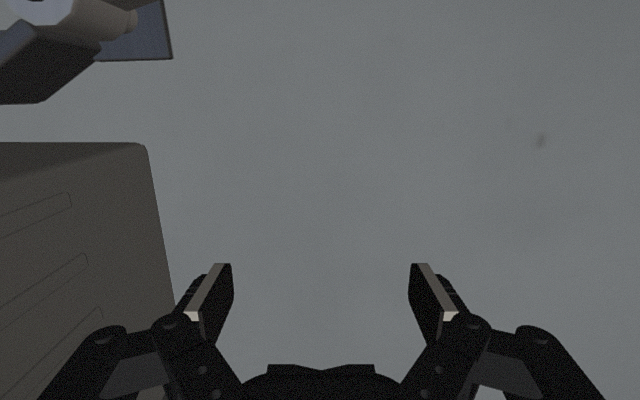

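View pics/s7c.png

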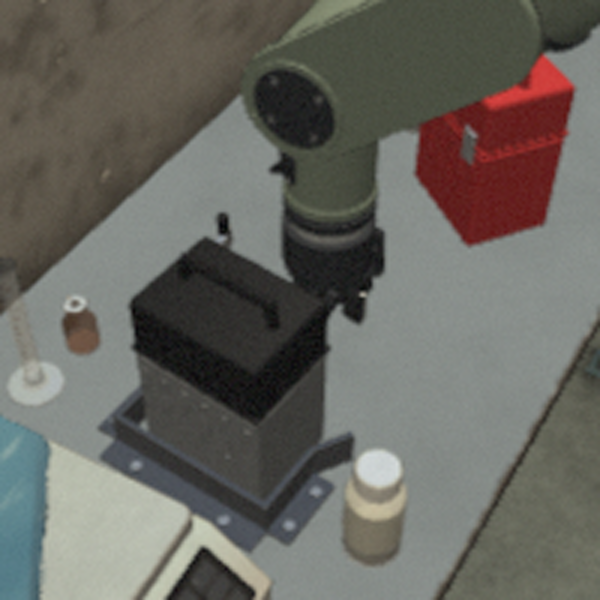

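Request:
carry_out(
  series=[
    {"tx": 0, "ty": 0, "tz": -0.15, "twist": 0, "grip": 1},
    {"tx": 0, "ty": 0, "tz": -0.3, "twist": 0, "grip": 1},
    {"tx": 0, "ty": 0, "tz": -0.4, "twist": 0, "grip": 1},
    {"tx": 0, "ty": 0, "tz": -0.5, "twist": 0, "grip": 1},
  ],
)

```text
clock: 11.62
ee_pos: [0.4476, -0.2784, 0.0137]
tcp_rot: [1.808, 0.656, -1.817]
force: [-14.5, -20.5, 2.7]
finger_gap: 0.998
```

Request:
carry_out(
  series=[
    {"tx": 0, "ty": 0, "tz": -0.08, "twist": 0, "grip": 1},
    {"tx": 0, "ty": 0, "tz": -0.16, "twist": 0, "grip": 1},
  ],
)

```text
clock: 11.88
ee_pos: [0.4476, -0.2786, 0.0139]
tcp_rot: [1.8, 0.656, -1.822]
force: [-28.5, -30.5, 7.7]
finger_gap: 0.999
```

Request:
carry_out(
  series=[
    {"tx": 0, "ty": 0, "tz": 0.5, "twist": 0, "grip": 1},
    {"tx": 0, "ty": 0, "tz": 1, "twist": 0, "grip": 1},
  ],
)

```text
clock: 12.12
ee_pos: [0.4324, -0.2869, 0.0127]
tcp_rot: [1.816, 0.663, -1.815]
force: [0.2, 0.2, -0.2]
finger_gap: 1.0
```

```bash
python3 look.py 8 wrist scene
```

```text
12.125 [ 0.43238037 -0.28692063  0.01269077] [-0.75  0.42  1.84  0.    0.89  1.69] 0.9995296219654183
[[ 0.     0.644 -0.765]
 [ 0.001 -0.765 -0.644]
 [-1.    -0.    -0.001]]
wrist battery_box [([44.8, 258.7], 0.63, array([ 0.543, -0.202,  0.   ]))]
wrist bay []
wrist keeper_hinge []
wrist keeper_tip []
scene battery_box [([294.4, 251.6], 0.78, array([ 0.546, -0.193,  0.   ])), ([378.9, 168.5], 0.71, array([ 0.235, -0.438, -0.   ]))]
scene bay [([293.9, 245.0], 0.75, array([ 0.544, -0.213,  0.   ]))]
scene keeper_hinge []
scene keeper_tip [([293.7, 177.8], 0.65, array([ 0.503, -0.426,  0.029]))]
```

View pics/wrist8.png

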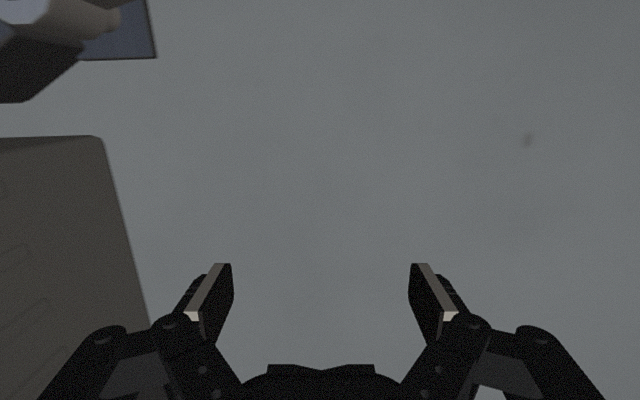

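View pics/s8c.png

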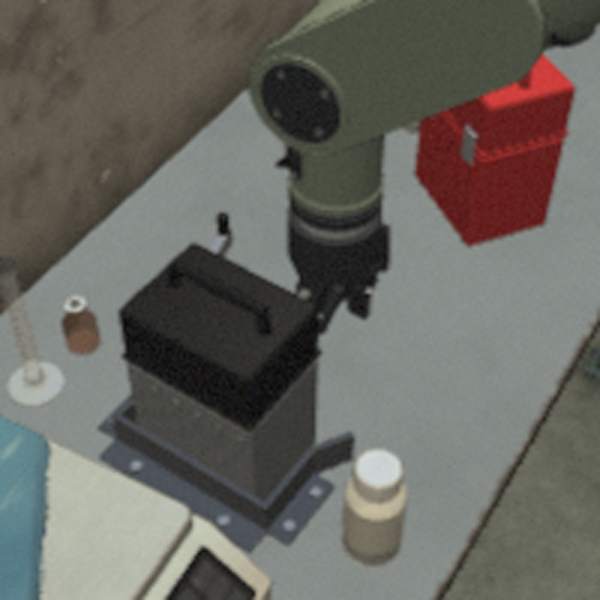

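```bash
cat > edge.py <<'E'
from h import *
def edge(img,box,s):
    # detect right-side box edge: dark->lighter along rows
    g=cv2.GaussianBlur(cv2.cvtColor(cv2.imread(img),cv2.COLOR_BGR2GRAY),(5,5),0).astype(float)
    C=cam("wrist",s); P=[]
    for r in range(box[2],box[3],3):
        gr=np.diff(g[r,box[0]:box[1]]); c=box[0]+np.argmax(gr)+.5
        P.append(px2w(C,(c,r),0)[:2])
    P=np.array(P); vx,vy,x0,y0=cv2.fitLine(P.astype(np.float32),cv2.DIST_HUBER,0,.001,.001).ravel()
    n=np.array([vy,-vx]); yaw=np.arctan2(n[1],n[0]); 
    if yaw<-.5: yaw+=np.pi
    if yaw>2: yaw-=np.pi
    a=.7097;x=np.array([.5429,-.2051]);u=np.array([np.cos(a),np.sin(a)]);v=np.array([-u[1],u[0]])
    d=(P-x); print("edge pts bay x",(d@u).round(4)[::6],"y",(d@v).round(4)[::6],"yaw-bay",(yaw-a).round(3))
E
python3 - <<'E'
from edge import *
s=bot.observe(); edge("pics/wrist8.png",(90,170,150,300),s)
for k,e in (("7",[0.43815855,-0.28256916,0.01289868]),("6",[0.38585768,-0.32147199,0.01295903])):
    s2=dict(s,ee_pos=np.array(e)); edge(f"pics/wrist{k}.png",(130,185,155,300),s2)
E
```

```text
edge pts bay x [-0.0404 -0.0402 -0.0406 -0.0409 -0.0408 -0.0411 -0.0415 -0.0419 -0.0418] y [-0.0521 -0.044  -0.0356 -0.0268 -0.0177 -0.0082  0.0017  0.0121  0.0229] yaw-bay 0.021
edge pts bay x [-0.0518 -0.052  -0.0518 -0.0516 -0.0513 -0.0515 -0.0513 -0.051  -0.0507] y [-0.05   -0.0418 -0.0333 -0.0244 -0.0152 -0.0056  0.0045  0.015   0.0259] yaw-bay -0.013
edge pts bay x [-0.1163 -0.1161 -0.1163 -0.1161 -0.1163 -0.116  -0.1163 -0.116  -0.1162] y [-0.0454 -0.0372 -0.0287 -0.0198 -0.0106 -0.001   0.0091  0.0196  0.0305] yaw-bay -0.003
```

Request:
carry_out(
  series=[
    {"tx": -1.2, "ty": 0, "tz": 1, "twist": 0, "grip": 1},
    {"tx": -2.6, "ty": 0.5, "tz": 2.1, "twist": 0, "grip": 1},
    {"tx": -3.6, "ty": 1, "tz": 2.1, "twist": -1.5, "grip": 1},
    {"tx": -3.6, "ty": 1.5, "tz": 2.1, "twist": -3.2, "grip": 1},
    {"tx": -3.6, "ty": 2, "tz": 2.1, "twist": -4.9, "grip": 1},
    {"tx": -3.6, "ty": 2.5, "tz": 2.1, "twist": -6.6, "grip": 1},
    {"tx": -3.6, "ty": 3, "tz": 2.1, "twist": -8.3, "grip": 1},
    {"tx": -3.6, "ty": 3.5, "tz": 2.1, "twist": -10, "grip": 1},
    {"tx": -3.6, "ty": 4, "tz": 2.1, "twist": -11.7, "grip": 1},
    {"tx": -3.6, "ty": 4.5, "tz": 2.1, "twist": -13.4, "grip": 1},
    {"tx": -3.6, "ty": 5, "tz": 2.1, "twist": -15.1, "grip": 1},
    {"tx": -3.6, "ty": 5.5, "tz": 2.1, "twist": -16.8, "grip": 1},
    {"tx": -3.6, "ty": 6, "tz": 2.1, "twist": -18.5, "grip": 1},
    {"tx": -3.6, "ty": 6.3, "tz": 2.1, "twist": -20.2, "grip": 1},
    {"tx": -3.6, "ty": 6.6, "tz": 2.1, "twist": -21.9, "grip": 1},
    {"tx": -3.6, "ty": 6.7, "tz": 2.1, "twist": -23.6, "grip": 1},
    {"tx": -3.6, "ty": 6.7, "tz": 2.1, "twist": -25.3, "grip": 1},
    {"tx": -3.6, "ty": 6.7, "tz": 2.1, "twist": -27, "grip": 1},
    {"tx": -3.6, "ty": 6.7, "tz": 2.1, "twist": -28.7, "grip": 1},
    {"tx": -3.6, "ty": 6.7, "tz": 2.1, "twist": -30, "grip": 1},
  ],
)

```text
clock: 15.12
ee_pos: [0.5005, -0.4485, 0.1025]
tcp_rot: [-0.551, 1.5, 0.552]
force: [-0.4, 0.2, 0.8]
finger_gap: 1.003
```

```bash
python3 look.py 9 wrist scene
```

```text
15.125 [ 0.50050224 -0.44851011  0.10247295] [-0.86  0.55  1.4   0.    1.19 -1.56] 1.0033724392991863
[[-0.    -0.648  0.761]
 [ 0.     0.761  0.648]
 [-1.     0.001  0.   ]]
wrist battery_box []
wrist bay []
wrist keeper_hinge [([530.1, 143.2], 0.7, array([ 0.567, -0.319,  0.029]))]
wrist keeper_tip [([357.1, 193.3], 0.8, array([ 0.506, -0.415,  0.029]))]
scene battery_box [([376.9, 168.4], 0.92, array([ 0.241, -0.44 ,  0.   ])), ([296.2, 249.1], 0.82, array([ 0.54, -0.2 ,  0.  ]))]
scene bay [([294.4, 248.7], 0.77, array([ 0.545, -0.202,  0.   ]))]
scene keeper_hinge [([342.2, 282.4], 0.4, array([ 0.46 , -0.066,  0.029]))]
scene keeper_tip [([292.6, 175.2], 0.66, array([ 0.504, -0.438,  0.029])), ([292.9, 245.7], 0.34, array([ 0.549, -0.191,  0.029])), ([232.0, 227.4], 0.29, array([ 0.689, -0.282,  0.029]))]
```

View pics/wrist9.png

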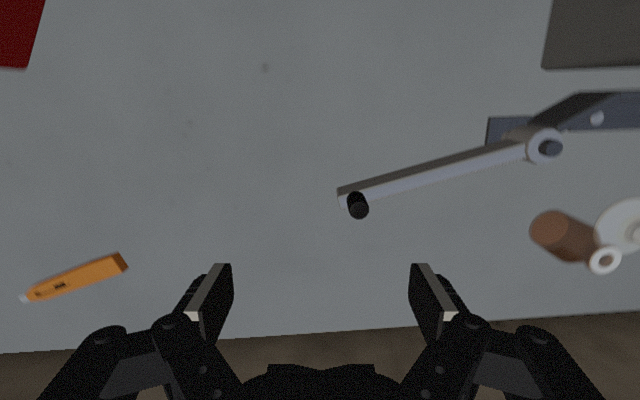

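View pics/s9c.png

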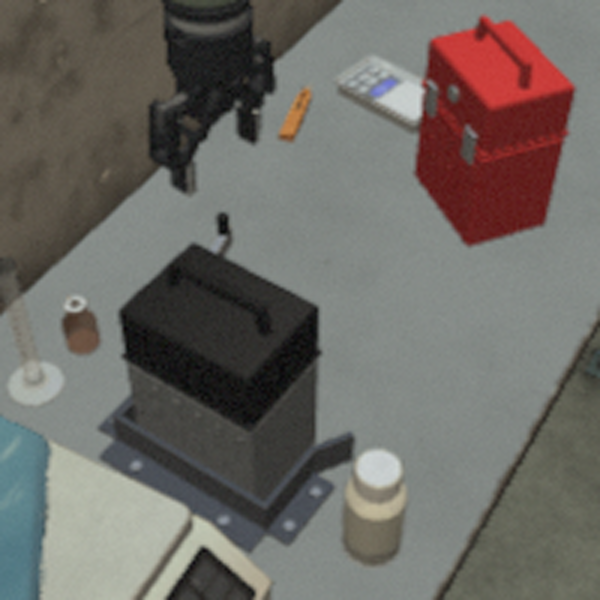

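Request:
carry_out(
  series=[
    {"tx": 1.5, "ty": 0, "tz": 0, "twist": 0, "grip": 1},
    {"tx": 2.8, "ty": 0, "tz": 0, "twist": 0, "grip": 1},
    {"tx": 3.4, "ty": 0, "tz": 0, "twist": 0, "grip": 1},
    {"tx": 3.4, "ty": 0.4, "tz": 0, "twist": 0, "grip": 1},
    {"tx": 3.4, "ty": 0.8, "tz": 0, "twist": 0, "grip": 1},
    {"tx": 3.4, "ty": 1.2, "tz": 0, "twist": 0, "grip": 1},
    {"tx": 3.4, "ty": 1.6, "tz": 0, "twist": 0, "grip": 1},
    {"tx": 3.4, "ty": 2, "tz": 0, "twist": 0, "grip": 1},
    {"tx": 3.4, "ty": 2.3, "tz": 0, "twist": 0, "grip": 1},
  ],
)

```text
clock: 16.75
ee_pos: [0.4632, -0.4043, 0.0181]
tcp_rot: [-0.548, 1.5, 0.548]
force: [2.1, -0.6, 0.4]
finger_gap: 1.002
```

```bash
python3 look.py 10 wrist scene
```

```text
16.75 [ 0.46315682 -0.40431119  0.01811901] [-0.86  0.56  1.59  0.    0.99 -1.56] 1.001579540244326
[[ 0.001 -0.644  0.765]
 [-0.     0.765  0.644]
 [-1.    -0.     0.   ]]
wrist battery_box [([627.8, 305.8], 0.41, array([ 0.61 , -0.314,  0.   ]))]
wrist bay []
wrist keeper_hinge [([624.9, 309.5], 0.73, array([ 0.57 , -0.321,  0.029]))]
wrist keeper_tip [([372.2, 252.2], 0.95, array([ 0.465, -0.371,  0.029]))]
scene battery_box [([377.7, 167.2], 0.66, array([ 0.236, -0.445,  0.   ])), ([296.9, 249.3], 0.55, array([ 0.539, -0.199,  0.   ]))]
scene bay [([293.1, 247.6], 0.79, array([ 0.547, -0.206,  0.   ]))]
scene keeper_hinge []
scene keeper_tip [([310.3, 185.7], 0.54, array([ 0.463, -0.384,  0.029]))]
```

View pics/wrist10.png

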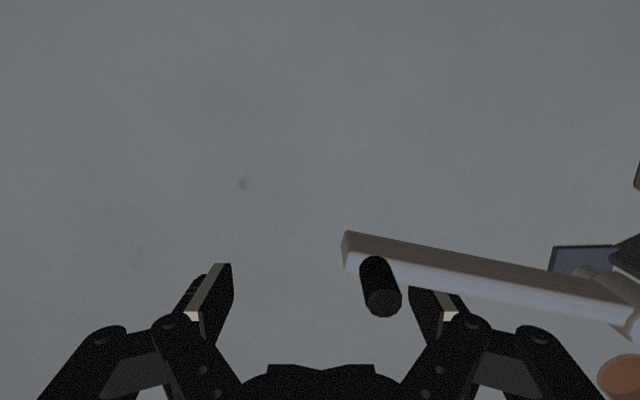

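View pics/s10c.png

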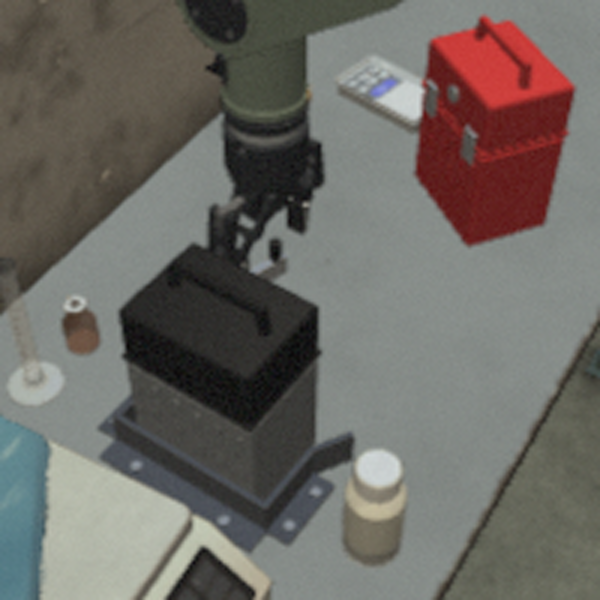

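Request:
carry_out(
  series=[
    {"tx": 0, "ty": 0.3, "tz": 0.1, "twist": 0, "grip": 1},
    {"tx": 0, "ty": 0.6, "tz": 0.25, "twist": 0, "grip": 1},
    {"tx": 0, "ty": 0.9, "tz": 0.4, "twist": 0, "grip": 1},
    {"tx": 0, "ty": 1.2, "tz": 0.6, "twist": 0, "grip": 1},
    {"tx": 0, "ty": 1.5, "tz": 0.8, "twist": 0, "grip": 1},
    {"tx": 0, "ty": 1.8, "tz": 1, "twist": 0, "grip": 1},
    {"tx": 0, "ty": 2.1, "tz": 1.2, "twist": 0, "grip": 1},
    {"tx": 0, "ty": 2.2, "tz": 1.3, "twist": 0, "grip": 1},
  ],
)

```text
clock: 18.25
ee_pos: [0.4527, -0.3411, 0.0178]
tcp_rot: [-0.548, 1.5, 0.549]
force: [0.2, -1.3, 0.4]
finger_gap: 1.0
```

```bash
python3 look.py 11 wrist scene
```

```text
18.25 [ 0.45270695 -0.34106156  0.01775623] [-0.8   0.49  1.72  0.    0.94 -1.5 ] 0.9995817345680436
[[-0.    -0.645  0.764]
 [ 0.     0.764  0.645]
 [-1.     0.     0.   ]]
wrist battery_box []
wrist bay []
wrist keeper_hinge []
wrist keeper_tip [([429.8, 207.9], 0.88, array([ 0.459, -0.28 ,  0.029]))]
scene battery_box [([297.6, 249.4], 0.75, array([ 0.537, -0.198,  0.   ])), ([375.8, 168.2], 0.6, array([ 0.244, -0.442,  0.   ]))]
scene bay [([297.9, 248.7], 0.88, array([ 0.536, -0.2  ,  0.   ]))]
scene keeper_hinge []
scene keeper_tip []
```

View pics/wrist11.png

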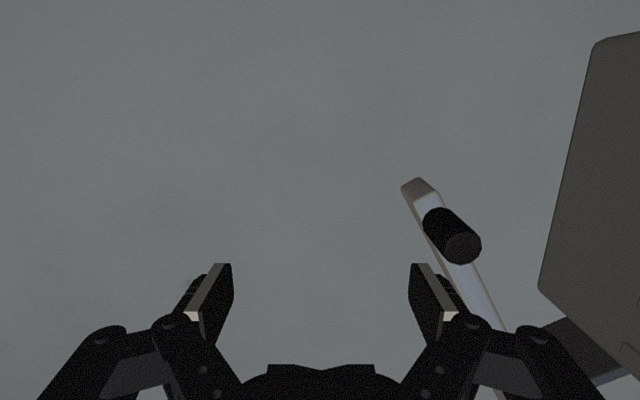

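View pics/s11c.png

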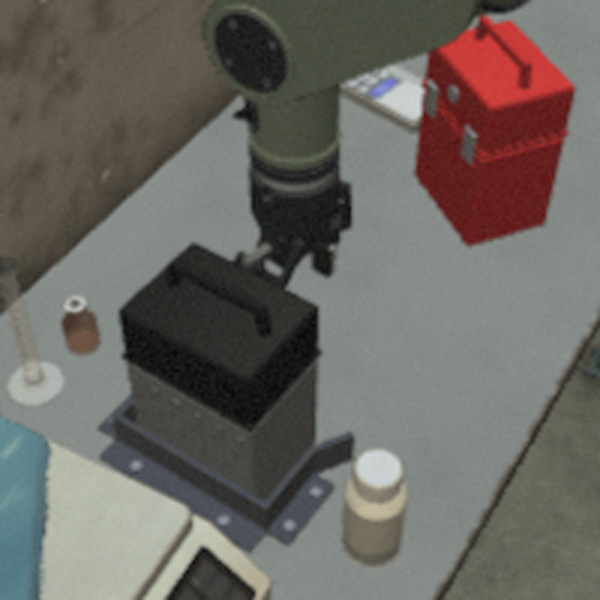

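Request:
carry_out(
  series=[
    {"tx": 0, "ty": 0, "tz": -0.8, "twist": 0, "grip": 1},
    {"tx": 0, "ty": 0, "tz": -1.7, "twist": 0, "grip": 1},
    {"tx": 0, "ty": 0.8, "tz": -2.2, "twist": 0, "grip": 1},
    {"tx": 0.1, "ty": 1.6, "tz": -2.2, "twist": 0, "grip": 1},
    {"tx": 0.2, "ty": 2.1, "tz": -2.2, "twist": 0, "grip": 1},
    {"tx": 0.2, "ty": 2.1, "tz": -2.2, "twist": 0, "grip": 1},
  ],
)

```text
clock: 19.5
ee_pos: [0.3758, -0.3366, 0.0124]
tcp_rot: [-0.547, 1.501, 0.549]
force: [0.6, 0.2, 0.9]
finger_gap: 1.001
```

```bash
python3 look.py 12 wrist scene
```

```text
19.5 [ 0.37580147 -0.33664199  0.01240549] [-0.9   0.4   1.87 -0.    0.87 -1.6 ] 1.0013463242092666
[[-0.001 -0.644  0.765]
 [ 0.001  0.765  0.644]
 [-1.     0.001 -0.   ]]
wrist battery_box []
wrist bay []
wrist keeper_hinge []
wrist keeper_tip [([549.1, 329.7], 0.98, array([ 0.458, -0.281,  0.029]))]
scene battery_box [([375.0, 165.0], 0.98, array([ 0.241, -0.456,  0.   ])), ([295.5, 248.7], 0.73, array([ 0.542, -0.201,  0.   ]))]
scene bay [([293.1, 249.7], 0.97, array([ 0.548, -0.2  ,  0.   ]))]
scene keeper_hinge [([231.7, 228.6], 0.38, array([ 0.69 , -0.278,  0.029]))]
scene keeper_tip []
```

View pics/wrist12.png

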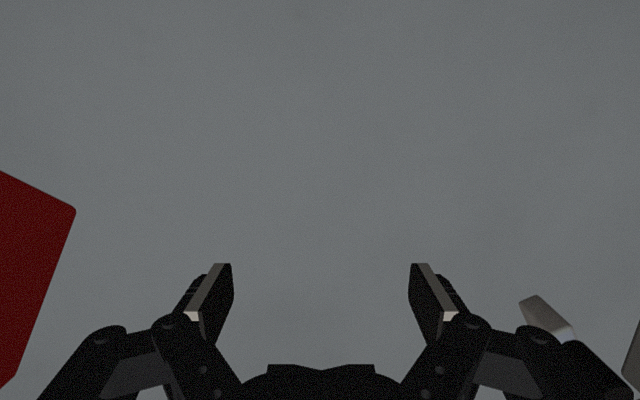

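View pics/s12c.png

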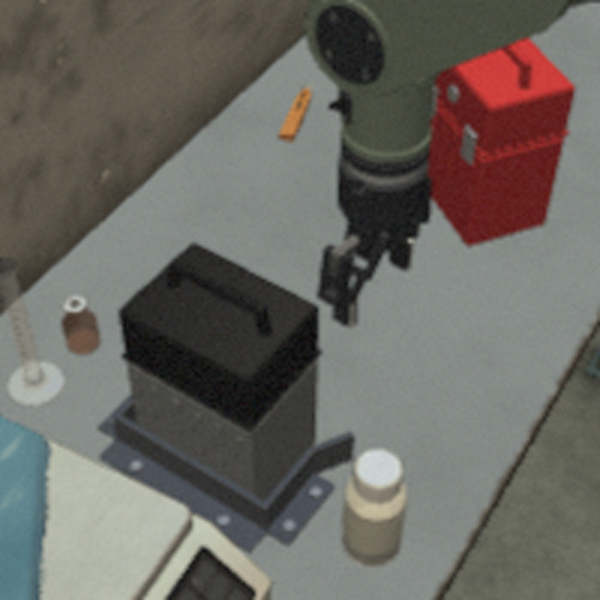

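Request:
carry_out(
  series=[
    {"tx": 0, "ty": 0, "tz": 0.4, "twist": 0, "grip": 1},
    {"tx": 0, "ty": 0, "tz": 0.8, "twist": 0, "grip": 1},
    {"tx": 0, "ty": 0, "tz": 1.2, "twist": 0, "grip": 1},
    {"tx": 0, "ty": 0, "tz": 1.6, "twist": 0, "grip": 1},
    {"tx": 0, "ty": 0, "tz": 1.9, "twist": 0, "grip": 1},
    {"tx": 0, "ty": 0, "tz": 2.2, "twist": 0, "grip": 1},
    {"tx": 0, "ty": 0, "tz": 2.4, "twist": 0, "grip": 1},
  ],
)

```text
clock: 20.88
ee_pos: [0.4232, -0.2983, 0.0128]
tcp_rot: [-0.548, 1.5, 0.548]
force: [-1.4, 0.1, 0.3]
finger_gap: 0.998
```

```bash
python3 look.py 13 wrist scene
```

```text
20.875 [ 0.42317616 -0.29825111  0.0128074 ] [-0.78  0.42  1.84  0.    0.88 -1.48] 0.998325647916561
[[ 0.    -0.645  0.765]
 [-0.     0.765  0.645]
 [-1.    -0.     0.   ]]
wrist battery_box [([618.0, 280.5], 0.74, array([ 0.544, -0.203,  0.   ]))]
wrist bay []
wrist keeper_hinge []
wrist keeper_tip [([517.9, 296.7], 0.61, array([ 0.483, -0.24 ,  0.029]))]
scene battery_box [([379.4, 166.3], 0.73, array([ 0.23 , -0.448,  0.   ])), ([297.3, 251.0], 0.59, array([ 0.539, -0.193,  0.   ]))]
scene bay [([295.7, 244.9], 0.56, array([ 0.539, -0.213,  0.   ]))]
scene keeper_hinge []
scene keeper_tip []
```

View pics/wrist13.png

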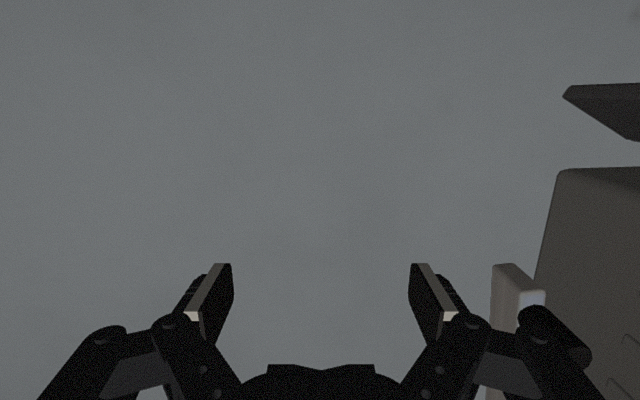

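View pics/s13c.png

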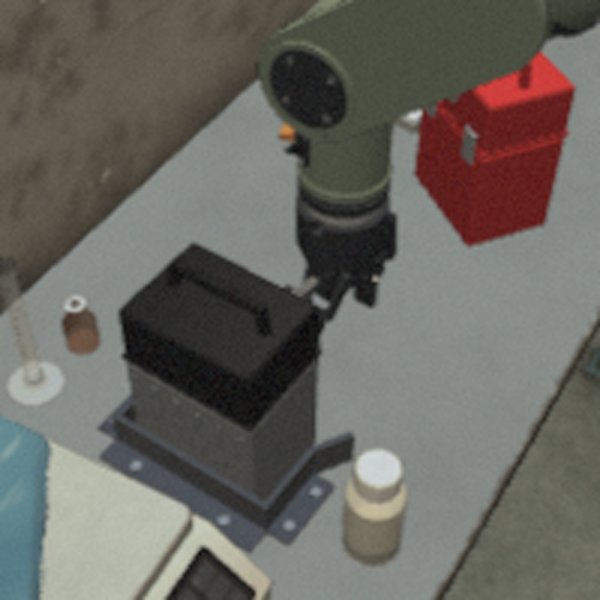

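Request:
carry_out(
  series=[
    {"tx": 0, "ty": 0, "tz": 0.15, "twist": 0, "grip": 1},
    {"tx": 0, "ty": 0, "tz": 0.3, "twist": 0, "grip": 1},
  ],
)

```text
clock: 21.62
ee_pos: [0.4283, -0.2934, 0.0127]
tcp_rot: [-0.547, 1.501, 0.548]
force: [-1.4, -0.3, -0.5]
finger_gap: 0.998
```

Request:
carry_out(
  series=[
    {"tx": 0, "ty": 0, "tz": 0.1, "twist": 0, "grip": 1},
    {"tx": 0, "ty": 0, "tz": 0.1, "twist": 0, "grip": 1},
  ],
)

```text
clock: 21.88
ee_pos: [0.4306, -0.2919, 0.0128]
tcp_rot: [-0.548, 1.5, 0.548]
force: [-0.5, -0.4, 0.1]
finger_gap: 1.002
```

Request:
carry_out(
  series=[
    {"tx": 0, "ty": 0, "tz": 0.1, "twist": 0, "grip": 1},
    {"tx": 0, "ty": 0, "tz": 0.1, "twist": 0, "grip": 1},
  ],
)

```text
clock: 22.12
ee_pos: [0.4322, -0.2906, 0.0128]
tcp_rot: [-0.548, 1.501, 0.548]
force: [-2.0, -0.8, 0.5]
finger_gap: 0.999
```

```bash
python3 look.py 14 wrist; python3 -c "
from h import *
print(bot.observe()['force'])"
```

```text
22.125 [ 0.43215881 -0.29063114  0.0127642 ] [-0.76  0.42  1.83 -0.    0.89 -1.46] 0.9994526907132253
[[-0.    -0.645  0.765]
 [-0.     0.765  0.645]
 [-1.     0.    -0.001]]
wrist battery_box [([593.4, 278.6], 0.98, array([ 0.543, -0.203,  0.   ]))]
wrist bay []
wrist keeper_hinge []
wrist keeper_tip [([515.7, 293.7], 0.79, array([ 0.49 , -0.232,  0.029]))]
[-2.52257233 -1.50328576  0.08846959]
```

View pics/wrist14.png

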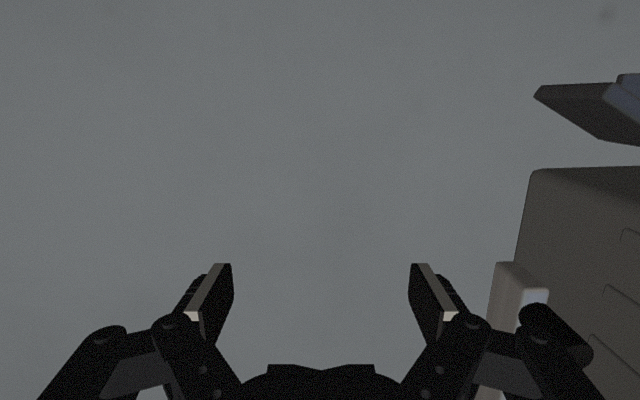

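Request:
carry_out(
  series=[
    {"tx": 0, "ty": 0, "tz": 0.1, "twist": 0, "grip": 1},
    {"tx": 0, "ty": 0, "tz": 0.15, "twist": 0, "grip": 1},
  ],
)

```text
clock: 22.62
ee_pos: [0.4327, -0.2903, 0.013]
tcp_rot: [-0.551, 1.506, 0.549]
force: [-15.3, -10.8, 4.7]
finger_gap: 1.004
```

Request:
carry_out(
  series=[
    {"tx": 0, "ty": 0, "tz": -1, "twist": 0, "grip": 1},
    {"tx": 0, "ty": 0, "tz": -3, "twist": 0, "grip": 1},
    {"tx": -2, "ty": 0, "tz": -4, "twist": 0, "grip": 1},
    {"tx": -4.5, "ty": 0, "tz": -4, "twist": 0, "grip": 1},
    {"tx": -7, "ty": -1, "tz": -3, "twist": 0, "grip": 1},
    {"tx": -9, "ty": -2, "tz": -2, "twist": 0, "grip": 1},
    {"tx": -10, "ty": -3, "tz": -1.5, "twist": 0, "grip": 1},
    {"tx": -10, "ty": -3.5, "tz": -1.5, "twist": 0, "grip": 1},
  ],
)

```text
clock: 23.62
ee_pos: [0.4662, -0.3805, 0.267]
tcp_rot: [-0.555, 1.496, 0.543]
force: [-0.9, 0.5, -0.9]
finger_gap: 1.002
```

```bash
python3 look.py 15 wrist scene; python3 -c "
from h import *
s=bot.observe();print(s['force']);C=cam('scene')
for t in ('sample_bottle','amber_bottle','measuring_cylinder'):print(t,[(d['position'],px2w(C,d['position'],0).round(3)) for d in bot.mark_of(t,'scene')][:2])"
```

```text
23.625 [ 0.46622198 -0.3805428   0.26696978] [-0.83  0.25  1.46  0.    1.43 -1.53] 1.0015589702106493
[[ 0.007 -0.646  0.763]
 [-0.006  0.763  0.646]
 [-1.    -0.009  0.001]]
wrist battery_box [([464.3, 90.6], 0.77, array([ 0.543, -0.203,  0.   ])), ([127.9, 77.7], 0.72, array([ 0.231, -0.447,  0.   ]))]
wrist bay []
wrist keeper_hinge [([414.9, 183.8], 0.96, array([ 0.568, -0.321,  0.029]))]
wrist keeper_tip [([428.4, 79.7], 0.77, array([ 0.495, -0.229,  0.029]))]
scene battery_box [([298.8, 248.9], 0.93, array([ 0.534, -0.199, -0.   ])), ([376.3, 166.6], 0.93, array([ 0.24 , -0.448,  0.   ]))]
scene bay [([293.5, 244.2], 0.82, array([ 0.544, -0.216, -0.   ]))]
scene keeper_hinge [([291.0, 219.3], 0.3, array([ 0.538, -0.274,  0.029]))]
scene keeper_tip []
[ 0.29154811 -0.12713307  0.52529677]
sample_bottle [([342.6, 279.0], array([ 0.45 , -0.091,  0.   ]))]
amber_bottle [([247.1, 216.1], array([ 0.649, -0.337,  0.   ]))]
measuring_cylinder []
```

View pics/wrist15.png

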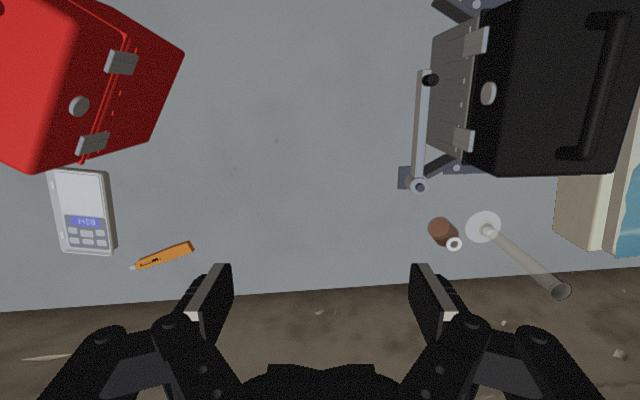

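View pics/s15c.png

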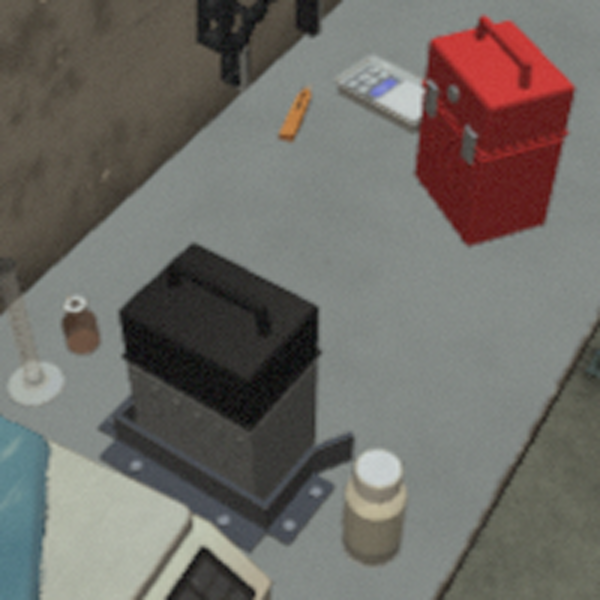

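```bash
python3 - <<'E'
from h import *
im=cv2.imread("pics/wrist15.png"); cv2.imwrite("pics/w15c.png",cv2.resize(im[0:210,380:520],(400*1,600),interpolation=cv2.INTER_CUBIC))
E
```

```text
(no output)
```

View pics/w15c.png

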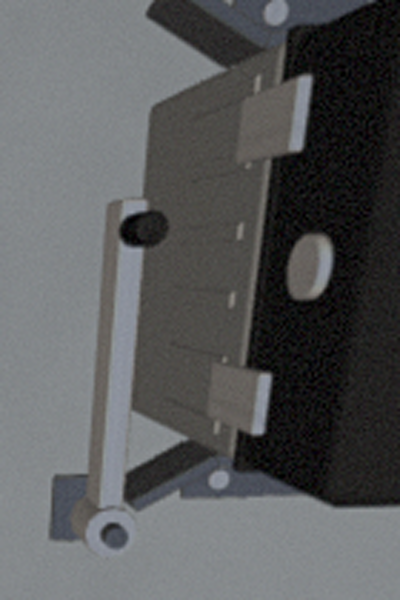

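```bash
python3 - <<'E'
from h import *
s=bot.observe(); C=cam("wrist",s)
a=.7097;x=np.array([.5429,-.2051]);u=np.array([np.cos(a),np.sin(a)]);v=np.array([-u[1],u[0]])
for n,q,z in [("bar tip in",(146,205),.04),("bar hinge in",(126,500),.04),("bar tip out",(122,205),.04),("bar out",(95,500),.04),("box +y",(152,107),0),("box -y",(134,408),0)]:
    p=px2w(C,(380+q[0]/2.857,q[1]/2.857),z)[:2]-x; print(n,(p@u).round(4),(p@v).round(4))
E
```

```text
bar tip in -0.0569 0.0257
bar hinge in -0.0534 -0.0841
bar tip out -0.0656 0.0258
bar out -0.0658 -0.0839
box +y -0.045 0.0635
box -y -0.0403 -0.0533
```

```bash
python3 - <<'E'
import cv2
im=cv2.imread("pics/scene15.png"); cv2.imwrite("pics/s15d.png",cv2.resize(im[175:285,245:345],(545,600),interpolation=cv2.INTER_CUBIC))
E
```

```text
(no output)
```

View pics/s15d.png

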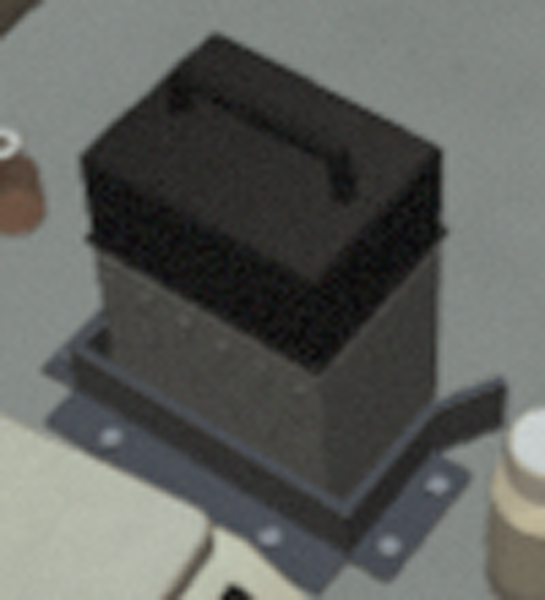

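```bash
python3 - <<'E'
from h import *
C=cam("scene"); f=lambda q,z:px2w(C,(245+q[0]/5.45,175+q[1]/5.45),z)[:2]
for n,p,q,z in [("seam",(90,240),(315,372),.112),("lidtop",(83,157),(313,283),.17),("seam y",(315,372),(443,234),.112),("lidtop back",(215,35),(441,150),.17),("lid side",(83,157),(215,35),.17),("lid side2",(313,283),(441,150),.17),("stop out",(70,355),(345,515),.035),("rail",(345,515),(432,412),.035)]:
    a,b=f(p,z),f(q,z); d=b-a; print(n,a.round(4),b.round(4),"len",np.linalg.norm(d).round(4),"ang mod90",(np.degrees(np.arctan2(d[1],d[0]))%90).round(1))
E
```

```text
seam [ 0.6125 -0.221 ] [ 0.5342 -0.1324] len 0.1182 ang mod90 41.5
lidtop [ 0.6098 -0.2144] [ 0.5337 -0.1309] len 0.1129 ang mod90 42.3
seam y [ 0.5342 -0.1324] [ 0.4671 -0.1905] len 0.0887 ang mod90 40.8
lidtop back [ 0.547  -0.2713] [ 0.4703 -0.1858] len 0.1148 ang mod90 41.9
lid side [ 0.6098 -0.2144] [ 0.547  -0.2713] len 0.0848 ang mod90 42.2
lid side2 [ 0.5337 -0.1309] [ 0.4703 -0.1858] len 0.0839 ang mod90 40.9
stop out [ 0.6298 -0.2224] [ 0.5275 -0.1129] len 0.1499 ang mod90 43.1
rail [ 0.5275 -0.1129] [ 0.4793 -0.1555] len 0.0643 ang mod90 41.4
```

```bash
python3 - <<'E'
from bench import bot
print(bot.hand_in())
E
```

```text
the job is handed in; nothing more can be done
None
```

I pushed the grey box into the bay until it hit the back stop, swung the keeper bar shut across it, and handed the job in at about 24 s. The hand-in gives no verdict, so the checks below are my own measurements.

**How it was pushed:** The moves only allow a turn about the tool's own axis, so I could not lean the gripper as the task suggests. Instead I kept it upright, opened it fully, and pushed low on the box with the back of one finger. I then swept the bar round with the side of a finger and pushed its peg home with the finger back.

**Last checks:**
- **Box position:** the push ended with a sharp force rise to about 42 N against the stop. Measured from the pictures, the box is at bay x of about +2 to +4 mm and y of about +5 mm, and it looked upright throughout. The push went through the fingers, but 42 N is just over the 40 N limit set for the arm or gripper body, so that could count against the run.
- **Squareness:** the checks disagreed a little. The wrist camera gave a yaw of 0.02 to 0.04 rad against my first estimate of the bay. A direct comparison with the bay's edges in the scene picture gave 0.03 rad or less. Both are inside the 0.07 limit.
- **Keeper bar:** the end stop was felt at about 19 N, and the measured angle is about 0 to 0.04 rad.
- **Bystanders:** the sample and amber bottles measured within about 10 mm of their first readings, which is network noise. The network did not find the measuring cylinder in the last check, but in the picture it stands where it was.
- **Robot:** the gripper was clear of everything, at about 0.27 m height, at hand-in.

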